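# Swing the nozzle tray round on its corner post, load it and snap its covers shut

## Robot

A 7-joint arm with a two-finger parallel gripper is mounted at the origin on a cart in front of the work surface, level with it; the furniture and walls round the work are solid. World frame = base frame: x ahead of the robot, y to its left, z up, the work surface at z = 0. Lengths are in mm, angles in rad, forces in N, time in s.
With the tool pointing down it reaches from about 400 to 875 mm from the base axis. Payload 4.4 kg.
Tool frame: the origin (TCP) lies on the centre line of the jaws, within the pads' length; the fingertips stand 19 mm ahead of it and the grasp point (between the pads) is the TCP; z points along the fingers, y is the line along which they close (so a half turn about z gives the same grasp; the last joint's range is limited). The gripper opens to 85 mm and grips with 20 to 120 N. Pads are 22 mm wide; open, the fingers measure 114 mm over their backs; the gripper's body (76 mm by 85 mm) begins 54 mm behind the grasp point. The pads swing forward as they close: fully open they stand 13 mm farther back than shut.
Start: joints at [-1.359, 0.628, 0.038, 1.517, -0.027, 0.996, -0.02], TCP at [178.232, 625.101, 250.313] pointing down, gripper open.
Joint ranges: [-3.06, 3.06], [-0.37, 2.12], [-1.25, 1.32], [0.18, 2.47], [-1.1, 4.24], [0.23, 1.98], [-2.94, 2.94]. Speed limits (rad/s): [2.57, 2.57, 3.14, 3.14, 3.14, 3.14, 3.14].

## Interface

Orientations are given as [roll, pitch, yaw] about the fixed x, y, z axes, in that order (R = Rz(yaw) Ry(pitch) Rx(roll)).
In Python, from cell import ctrl, viewer, silhouettes gives the robot as it stands.
- The arm moves only by the shell command python3 -m creep 'ROWS'. ROWS is JSON, a list of rows, each an object with "jaw": the gripper command: -1 is shut, 1 is fully open, values between are in proportion; "xyz": the shift along the tool's x, y, z in mm, a list of three; "angular": the turn, a rotation vector about the tool's x, y, z in rad, a list of three. In form: [{"jaw": jaw, "xyz": [tx, ty, tz], "angular": [rx, ry, rz]}, ...]. A call has 1 to 12 rows; each row is the pose to reach, as a shift and turn from the pose commanded when the call began, along the tool's axes at that moment; what a row does not reach only later rows make up. A row lasts 1/8 s, in which the tool goes at most 62.5 mm and 10.7 degrees, less where a joint would pass 70% of its speed; a pose out of reach is approached as far as the arm can. A call with a gripper value outside its range is refused whole. The fingers move at their own pace and stop on an object; the grip force is fixed at half the most. Time passes only in rows, so rows that repeat a pose let the fingers close. It gives the time, the measured TCP pose, the force, the opening and the grip force at its end, in the units of the state.
- ctrl.read_state(): the state, without advancing time (a new reading comes with each control period).
- viewer.get_image(name): name is "scene" or "top" or "wrist"; returns (picture, depth): 420x560x3 uint8, red, green, blue; 420x560 float32, mm along the optical axis (not along the pixel's ray), 0 where there is no reading.
- viewer.camera_model(name): a dict with "fx", "fy", "cx", "cy" (pixels), "T" (4x4, takes a point from camera to world coordinates). Camera axes: x right, y down, z forward; pixel columns grow to the right and rows downward; lengths in mm; the calibration is good to about 2 mm. A picture is of the moment at which its call begins: read the wrist's pose just before it. camera_model takes no time and is no camera call; for the wrist camera it gives the pose at the moment of the call.
- ctrl.finish_job(): hands the job in; it is judged then, once.
Trained networks look in the newest picture that a camera, given by its name, has taken for a name from the list of things; names that differ only in an ending like _2 or _b are one class to them, and where a whole thing is asked for, a point or a joint stands for the part that bears it (a point fixed in the world has none). Each returns a list of dicts, best first, with "score" (0 to 1); they miss things now and then, are a little off and sometimes report something else, mostly with a low value. They report only what shows in the picture. A call takes as long as a camera call. They do not tell look-alikes from the thing itself.
- silhouettes(camera, target): "pixels" (420x560 bool, what is visible of it) and "xy" ([column, row] in pixels, amid what is visible of it).
The state is a dict: "clock": time; "qpos": joint angles; "qd": joint speeds; "tau": joint torques, N m; "eef_pos": TCP position; "tool_rot": TCP orientation; "force": force on the tool from outside, world axes, zero at the start; "torque": the same for the moment, N m; "width": finger opening in mm; "gripper_force": force on a finger pad.
Only numpy, scipy, OpenCV 4.12 (cv2) and the standard library are available. Lean on these libraries where they do the work, as an engineer would, in place of code of your own. Each camera call takes 0.05 s, during which the arm holds its last target. There are 200 camera calls.

## Task

First turn the blue tray a quarter turn clockwise about the post that holds its one corner, by pushing its free corner round, until it stands square inside the yellow marks. Then lay every injector nozzle holder that is on the bench into the tray, one to a slot, flat on the slot floor and either way round, and finally swing both orange covers over and press each down until its latch snaps and holds it shut. Leave the oil bottle and the brass fitting standing where they are.

Things in the scene. Friction and masses are not known exactly. Their poses are not given: they have to be found in the camera images.
- pivot_post: fixed steel post (12 mm thick, 37 mm high, 22 mm cap) on the bench; origin at its foot. Fixed with it, painted on the bench, are three yellow corner marks: the outline for the tray. In the post's frame (at yaw 0 x points away from the robot, y to the left) the tray's place spans x -132 to 0 and y 6 to 202 mm
- outline_corner (a point): near left corner of the tray's place in the yellow outline, in the post's frame at (-132, 202, 24) mm: where tray_corner must come to lie (fixed)
- tray: blue tray, 0.85 kg, loose, held by a corner eye (25 mm outside) turning about pivot_post; origin on the eye's axis, at the underside. In its frame walls span x -132 to 0, y 6 to 202 mm: front (x -132) 24 mm high, back (x 0, hinges) 30 mm, ends 14 mm in front of x -46 and 30 mm behind, all 4 mm thick. Starts about 1.57 rad anticlockwise (from above) of the outline; in the outline its yaw equals the post's
- tray_corner (a point): free front corner of the tray, diagonally opposite the eye: tray frame (-132, 202, 24) mm, at the front wall's top edge. Pushed there the tray slides round under about 2 to 5 N and stays where it is left
- cover_right (a joint): right orange cover over the rear of slots 1 and 2: plate 46 x 90 x 4 mm, hinge axis along tray y at tray x -2, height 36 mm; spans tray y 12 to 102 mm. 0 = shut level, 1.6 rad = standing open, where a light spring (0.5 to 1.5 N at the edge) holds it. Swung to the front and pressed with 5 to 8 N near its free edge, it snaps under a latch below about 0.3 rad and stays near 0
- cover_left (a joint): left orange cover over the rear of slots 3 and 4, same as cover_right but spanning tray y 106 to 196 mm
- cover_right_edge (a point): middle of the free edge of the right cover, 48 mm from its hinge axis, on the outer face (the upper face when shut, about 38 mm above the bench then)
- cover_left_edge (a point): the same on the left cover
- slot_1 (a point): middle of slot 1's floor, tray frame (-66, 33.5, 4) mm; slot 28 mm wide across the tray's y, 10 mm deep below the insert's top (14 mm above the bench), 124 mm long along the tray's x between front and back wall
- slot_2 (a point): middle of slot 2's floor, tray frame (-66, 80.5, 4) mm; slot 28 mm wide across the tray's y, 10 mm deep below the insert's top (14 mm above the bench), 124 mm long along the tray's x between front and back wall
- slot_3 (a point): middle of slot 3's floor, tray frame (-66, 127.5, 4) mm; slot 28 mm wide across the tray's y, 10 mm deep below the insert's top (14 mm above the bench), 124 mm long along the tray's x between front and back wall
- slot_4 (a point): middle of slot 4's floor, tray frame (-66, 174.5, 4) mm; slot 28 mm wide across the tray's y, 10 mm deep below the insert's top (14 mm above the bench), 124 mm long along the tray's x between front and back wall
- nozzle_3: steel injector nozzle holder lying on its side, 108 x 23 x 20 mm, 0.16 kg (parallel flanks 16 mm apart for gripping, along its whole length); origin at the centre of its underside, long axis = its y. May be absent
- nozzle_3_mid (a point): middle of nozzle_3, 9.5 mm above its underside; its middle lies 13.5 mm above the tray's underside when it rests on a slot floor, whichever way it has rolled
- nozzle_6: steel injector nozzle holder lying on its side, 110 x 23 x 20 mm, 0.16 kg (parallel flanks 16 mm apart for gripping, along its whole length); origin at the centre of its underside, long axis = its y. May be absent
- nozzle_6_mid (a point): middle of nozzle_6, 9.5 mm above its underside; its middle lies 13.5 mm above the tray's underside when it rests on a slot floor, whichever way it has rolled
- nozzle_8: steel injector nozzle holder lying on its side, 110 x 23 x 20 mm, 0.16 kg (parallel flanks 16 mm apart for gripping, along its whole length); origin at the centre of its underside, long axis = its y. May be absent
- nozzle_8_mid (a point): middle of nozzle_8, 9.5 mm above its underside; its middle lies 13.5 mm above the tray's underside when it rests on a slot floor, whichever way it has rolled
- nozzle_10: steel injector nozzle holder lying on its side, 106 x 23 x 20 mm, 0.16 kg (parallel flanks 16 mm apart for gripping, along its whole length); origin at the centre of its underside, long axis = its y. May be absent
- nozzle_10_mid (a point): middle of nozzle_10, 9.5 mm above its underside; its middle lies 13.5 mm above the tray's underside when it rests on a slot floor, whichever way it has rolled
- oil_bottle: black oil bottle with green cap, 44 mm thick, 152 mm high, bystander; origin at the centre of its base
- brass_fitting: brass hex pipe fitting, 22 mm thick, 35 mm high, standing, bystander; origin at the centre of its base
Mind the look-alikes: they are no part of the job. What is shaped like the nozzle_3 but turquoise is not meant.

How it is judged:
By the outcome, as a careful person would: the job done as asked, in the order asked, and still so for the second after the job is handed in, with the robot touching nothing.
Of nozzle_3, nozzle_6, nozzle_8, nozzle_10 only 3 to 4 are there at a start; the rules pass over those that are not, and their reading is None.
At some moment in a run one of nozzle_3, nozzle_6, nozzle_8, nozzle_10 may be knocked a few centimetres aside while the robot is not near it.
Once in a run the grip may slacken for a moment while it holds something.
It also fails if it takes over 208 s, if anything falls off the work surface, if the arm or the gripper's body presses on something with over 40 N, if the wrist force passes 120 N, or if a joint passes its speed limit or range.

## Working session

There is one attempt and no reset: what is moved stays moved. The work goes in short steps, Python scripts to look and compute and a shell command to move; the robot and the scene stay as the last step left them, time stands still between calls to the robot, and variables do not carry over. Pictures are saved under pics/ and viewed, at most 14 in all, crops included, and the job is handed in when it is done.

```bash
ls; mkdir -p pics; cat > h.py <<'E'
import numpy as np, cv2
from cell import ctrl, viewer, silhouettes
def save(n,f,crop=None,s=1):
    im,d=viewer.get_image(n); 
    o=im if crop is None else im[crop[1]:crop[3],crop[0]:crop[2]]
    o=cv2.resize(o,None,fx=s,fy=s,interpolation=cv2.INTER_CUBIC)
    cv2.imwrite('pics/'+f,o[:,:,::-1]); return im,d
def pts(n,d,mask=None):
    m=viewer.camera_model(n); v,u=np.nonzero((d>0)&(mask if mask is not None else True))
    z=d[v,u]; P=np.c_[(u-m['cx'])/m['fx']*z,(v-m['cy'])/m['fy']*z,z,np.ones(len(z))]@np.array(m['T']).T
    return P[:,:3],u,v
def proj(n,p):
    m=viewer.camera_model(n); q=np.linalg.inv(m['T'])@np.r_[p,1]
    return q[0]/q[2]*m['fx']+m['cx'],q[1]/q[2]*m['fy']+m['cy']
E
python3 - <<'E'
from h import *
s=ctrl.read_state(); print({k:np.round(v,3).tolist() for k,v in s.items()})
im,d=save('top','top0.png'); save('scene','scene0.png')
print(np.round(viewer.camera_model('top')['T'],2))
for n in ['tray','pivot_post','nozzle_3','oil_bottle','brass_fitting']:
    for r in silhouettes('top',n):
        P,u,v=pts('top',d,r['pixels'])
        if len(P)==0: continue
        x=P[:,:2]; c=np.median(x,0); w,V=np.linalg.eigh(np.cov((x-c).T)); a=V[:,1]
        q=(x-c)@V; print(n,round(r['score'],2),np.round(r['xy']),len(P),np.round(P.mean(0)),'minmax mid',np.round(V@((np.percentile(q,1,axis=0)+np.percentile(q,99,axis=0))/2)+c),'ext',np.round(np.ptp(q,axis=0)),'ang',round(np.arctan2(a[1],a[0]),3),'z',np.round(np.percentile(P[:,2],[5,95])),im[r['pixels']].mean(0).round())
E
```

```text
pics
{'clock': 0.0, 'qpos': [-1.359, 0.629, 0.038, 1.518, -0.027, 0.996, -0.02], 'qd': [0.001, -0.001, 0.0, 0.001, -0.001, -0.001, 0.001], 'tau': [0.0, -56.341, 1.226, -19.344, 0.011, 0.01, -0.0], 'eef_pos': [178.077, 624.503, 249.377], 'tool_rot': [-3.14, 0.0, 2.864], 'force': [-0.291, 0.5, 0.545], 'torque': [-0.031, -0.004, 0.041], 'gripper_force': 0.0, 'width': 85.29}
[[ 1.00000e-02 -9.80000e-01  1.80000e-01  2.67630e+02]
 [-1.00000e+00 -1.00000e-02 -1.00000e-02 -1.23790e+02]
 [ 1.00000e-02 -1.80000e-01 -9.80000e-01  1.37568e+03]
 [ 0.00000e+00  0.00000e+00  0.00000e+00  1.00000e+00]]
tray 0.97 [281. 238.] 3389 [ 443. -144.   13.] minmax mid [ 443. -145.] ext [173. 208.] ang 2.971 z [ 2. 54.] [ 52.  77. 109.]
pivot_post 0.45 [195. 194.] 112 [549.  36.  13.] minmax mid [509.   2.] ext [184. 241.] ang 1.67 z [-2. 40.] [218. 209.  88.]
pivot_post 0.15 [316. 162.] 33 [ 669. -242.   28.] minmax mid [ 668. -241.] ext [13. 17.] ang 1.309 z [17. 39.] [199. 166. 105.]
nozzle_3 0.74 [121. 189.] 240 [573. 312.  15.] minmax mid [574. 314.] ext [29. 99.] ang -2.953 z [-0. 23.] [185. 176. 161.]
nozzle_3 0.72 [364. 213.] 244 [ 509. -377.   15.] minmax mid [ 506. -378.] ext [ 27. 110.] ang 3.003 z [-0. 23.] [185. 174. 158.]
nozzle_3 0.61 [431. 218.] 216 [ 502. -555.   19.] minmax mid [ 502. -558.] ext [ 25. 105.] ang 1.008 z [ 9. 26.] [ 60. 175. 158.]
nozzle_3 0.49 [111. 236.] 228 [440. 322.  17.] minmax mid [438. 324.] ext [ 24. 105.] ang 3.028 z [10. 24.] [186. 176. 161.]
oil_bottle 0.58 [125. 150.] 375 [671. 288.  87.] minmax mid [675. 292.] ext [81. 42.] ang 2.376 z [ 24. 133.] [58. 62. 25.]
brass_fitting 0.62 [365. 215.] 207 [ 511. -378.   16.] minmax mid [ 509. -380.] ext [27. 87.] ang 3.004 z [ 1. 23.] [183. 173. 157.]
brass_fitting 0.25 [121. 190.] 243 [575. 311.  16.] minmax mid [574. 314.] ext [ 29. 106.] ang -2.957 z [ 1. 23.] [185. 175. 161.]
```

View pics/top0.png

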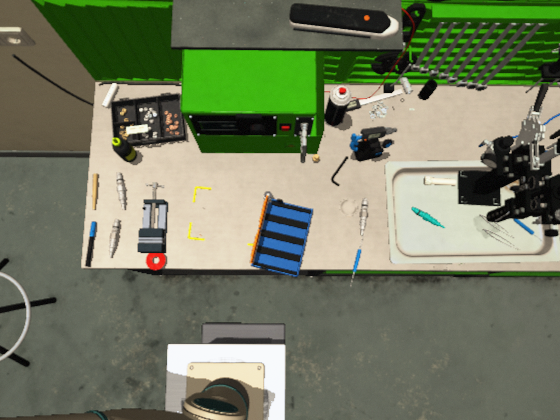

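View pics/scene0.png

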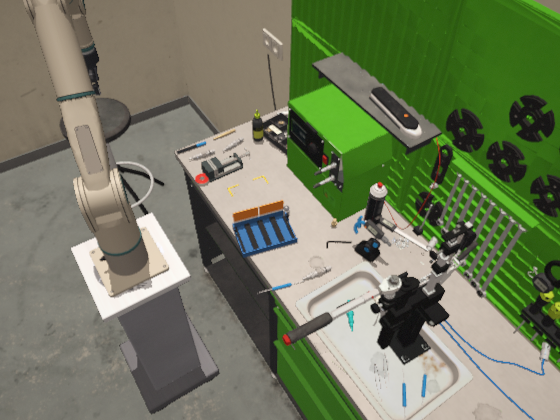

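The top view shows three steel nozzle holders at (121,189), (113,236) and (364,213). The turquoise look-alike is in the sink at (431,218), and I leave that one alone. The other long things are the white stick (110,95), the wooden stick (94,190) and the blue pens (92,243) and (356,262). The tray is at (281,238), its post is near (268,195), and the yellow marks are at (200,190), (195,235) and (250,245).

```bash
cat >> h.py <<'E'
from scipy.spatial.transform import Rotation as Ro
def plan(p,yaw=None):
    "print shift and turn (tool axes) from measured pose to world p with tool down and yaw (mod pi)"
    s=ctrl.read_state(); R=Ro.from_euler('xyz',s['tool_rot']); 
    sh=R.inv().apply(np.array(p)-s['eef_pos'])
    y=s['tool_rot'][2] if yaw is None else yaw
    y0=s['tool_rot'][2]; y=y0+(y-y0+np.pi/2)%np.pi-np.pi/2
    w=(R.inv()*Ro.from_euler('xyz',[np.pi,0,y])).as_rotvec()
    print('xyz',np.round(sh,1).tolist(),'ang',np.round(w,3).tolist(),'q7',round(s['qpos'][6],2))
def st():
    s=ctrl.read_state(); print({k:np.round(s[k],2).tolist() for k in ['clock','qpos','eef_pos','tool_rot','force','width','gripper_force']})
E
python3 - <<'E'
from h import *
s=ctrl.read_state(); T=np.array(viewer.camera_model('wrist')['T']); X=np.eye(4); X[:3,:3]=Ro.from_euler('xyz',s['tool_rot']).as_matrix(); X[:3,3]=s['eef_pos']
m=viewer.camera_model('wrist'); print(np.round(np.linalg.inv(X)@T,2),m['fx'],m['cx'],m['cy'])
plan([440,-80,400],np.pi)
plan([500,-50,380],np.pi)
im,d=save('top','crop1.png',(80,60,400,285),2.5)
P,u,v=pts('top',d)
hsv=cv2.cvtColor(im,cv2.COLOR_RGB2HSV)[v,u]
k=(hsv[:,0]>25)&(hsv[:,0]<35)&(hsv[:,1]>150)&(P[:,2]<10)&(u>180)&(u<260)
for a in np.c_[u,v,P.round()][k].astype(int)[::4].tolist(): print(a,end=' ')
E
```

```text
[[   0.     -0.95   -0.3    76.97]
 [   1.      0.      0.      0.22]
 [  -0.     -0.3     0.95 -125.6 ]
 [   0.      0.      0.      1.  ]] 375.5116009857188 271.5870712061531 210.08038620832502
xyz [-445.1, -606.2, -149.7] ang [-0.0, -0.0, -0.278] q7 -0.02
xyz [-494.6, -560.9, -129.7] ang [-0.0, -0.0, -0.278] q7 -0.02
[195, 187, 587, 103, -4] [199, 187, 585, 90, 4] [203, 187, 585, 79, 5] [195, 188, 584, 103, -2] [202, 188, 583, 82, 0] [206, 188, 583, 71, 1] [210, 188, 584, 59, -1] [210, 189, 580, 59, 2] [194, 192, 571, 104, 3] [194, 194, 565, 104, 0] [194, 197, 556, 104, 1] [194, 199, 551, 104, -1] [194, 201, 545, 103, 2] [190, 226, 472, 112, 1] [189, 229, 463, 114, 5] [189, 232, 456, 115, -1] [189, 235, 446, 114, 3] [189, 237, 441, 114, 2] [191, 238, 438, 108, 3] [195, 238, 438, 97, 0] [199, 238, 438, 86, 0] [197, 239, 435, 91, 2] [201, 239, 435, 79, 9] [249, 244, 423, -56, 0] [251, 245, 419, -62, 3]
```

View pics/crop1.png

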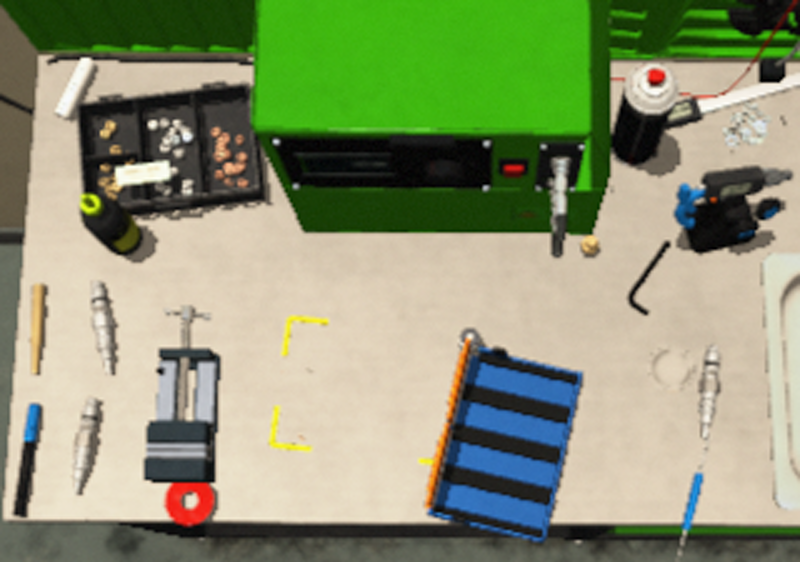

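```bash
python3 -m creep '[{"jaw":-1,"xyz":[-50,-50,-150],"angular":[0,0,0]},{"jaw":-1,"xyz":[-50,-50,-150],"angular":[0,0,0]},{"jaw":-1,"xyz":[-445,-606,-150],"angular":[0,0,-0.278]},{"jaw":-1,"xyz":[-445,-606,-150],"angular":[0,0,-0.278]},{"jaw":-1,"xyz":[-445,-606,-150],"angular":[0,0,-0.278]},{"jaw":-1,"xyz":[-445,-606,-150],"angular":[0,0,-0.278]},{"jaw":-1,"xyz":[-445,-606,-150],"angular":[0,0,-0.278]},{"jaw":-1,"xyz":[-445,-606,-150],"angular":[0,0,-0.278]},{"jaw":-1,"xyz":[-445,-606,-150],"angular":[0,0,-0.278]},{"jaw":-1,"xyz":[-445,-606,-150],"angular":[0,0,-0.278]},{"jaw":-1,"xyz":[-445,-606,-150],"angular":[0,0,-0.278]},{"jaw":-1,"xyz":[-445,-606,-150],"angular":[0,0,-0.278]}]'
python3 -m creep '[{"jaw":-1,"xyz":[0,0,0],"angular":[0,0,0]},{"jaw":-1,"xyz":[0,0,0],"angular":[0,0,0]},{"jaw":-1,"xyz":[0,0,0],"angular":[0,0,0]},{"jaw":-1,"xyz":[0,0,0],"angular":[0,0,0]},{"jaw":-1,"xyz":[0,0,0],"angular":[0,0,0]}]'
python3 - <<'E'
from h import *
st(); im,d=save('wrist','w1.png')
P,u,v=pts('wrist',d); h=cv2.cvtColor(im,cv2.COLOR_RGB2HSV)[v,u]
k=(h[:,0]>25)&(h[:,0]<35)&(h[:,1]>150)&(abs(P[:,2])<10)
Q=P[k]; print(k.sum(), np.round(Q[::max(1,k.sum()//40)]).astype(int).tolist())
np.savez('w1.npz',P=P,u=u,v=v,h=h)
for n in ['tray','pivot_post','cover_right']:
    for r in silhouettes('wrist',n):
        p,_,_=pts('wrist',d,r['pixels']); print(n,round(r['score'],2),np.round(r['xy']),len(p),np.round(np.median(p,0)) if len(p) else '')
E
```

```text
clock: 1.9
eef_pos: [415.1, -10.9, 396.9]
tool_rot: [3.141, 0.002, -3.141]
force: [0.4, 0.4, -0.1]
width: -0.1
gripper_force: 0.0
clock: 2.52
eef_pos: [414.5, -8.4, 396.3]
tool_rot: [3.141, -0.0, -3.14]
force: [0.4, 0.3, 0.5]
width: -0.4
gripper_force: 0.0
{'clock': 2.52, 'qpos': [-0.38, 0.13, 0.39, 1.9, -0.05, 1.13, 1.59], 'eef_pos': [414.54, -8.36, 396.32], 'tool_rot': [3.14, -0.0, -3.14], 'force': [0.44, 0.28, 0.47], 'width': -0.38, 'gripper_force': 0.0}
378 [[419, -77, 3], [421, -73, 2], [421, -60, 3], [422, -69, 2], [422, -56, 3], [424, -64, 2], [425, -57, 3], [435, 74, 1], [436, 69, 3], [435, 82, 4], [436, 94, 4], [437, 71, 3], [437, 83, 3], [437, 96, 4], [437, 108, 5], [438, 79, 4], [439, 92, 3], [439, 104, 3], [440, 89, 2], [440, 101, 4], [440, 115, 2], [441, 112, 2], [443, 116, 1], [446, 115, 3], [449, 115, 2], [453, 112, 3], [456, 113, 3], [459, 114, 3], [462, 115, 2], [464, 113, 3], [469, 109, 3], [472, 108, 4], [475, 110, 3], [478, 112, 2], [482, 107, 4], [545, 103, 2], [551, 101, 3], [560, 101, 2], [565, 101, 3], [571, 101, 3], [585, 73, 3], [586, 76, 4]]
tray 0.81 [166. 163.] 14505 [ 436. -151.   14.]
pivot_post 0.76 [344. 238.] 734 [545.  93.   3.]
pivot_post 0.47 [507. 168.] 1009 [439. 316.  19.]
cover_right 0.71 [204. 224.] 485 [502. -96.  83.]
```

View pics/w1.png

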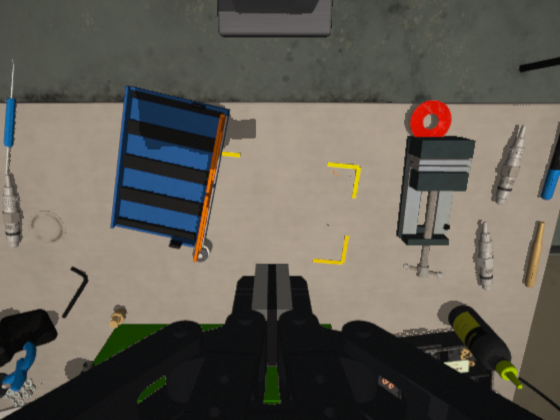

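The wrist view, seen from the far side, shows the tray at (170,165), its post cap at (203,254), and yellow marks at (350,180), (335,250) and (230,155). Next I fit the post and the yaw.

```bash
python3 - <<'E'
from h import *
z=np.load('w1.npz'); P,u,v,h=[z[k] for k in 'Puvh']
k=(h[:,0]>25)&(h[:,0]<35)&(h[:,1]>150)&(abs(P[:,2])<10); Q=P[k]
near=Q[(Q[:,0]<445)&(Q[:,1]<112)]; a=np.polyfit(near[:,1],near[:,0],1); print('near dx/dy',a)
left=Q[(Q[:,1]>99)&((Q[:,0]>446)&(Q[:,0]<580))]; b=np.polyfit(left[:,0],left[:,1],1); print('left dy/dx',b)
far=Q[Q[:,0]>578]; print('far',np.median(far,0), np.polyfit(far[:,1],far[:,0],1))
k=(abs(u-203)<14)&(abs(v-254)<14)&(P[:,2]>20); c=P[k]; print(len(c),np.round(np.median(c,0),1),np.percentile(c,[2,98],axis=0).round(1))
k=(abs(u-203)<14)&(abs(v-254)<14)&(P[:,2]>32)&(P[:,2]<45)&(h[:,1]<60); c=P[k]; print('cap',len(c),c.mean(0).round(1),np.percentile(c,[2,98],axis=0).round(1))
k=(h[:,0]>95)&(h[:,0]<125)&(h[:,1]>100)&(P[:,2]>-5)&(P[:,2]<35)&(P[:,1]>-300)&(P[:,1]<-50)&(P[:,0]>330)&(P[:,0]<600)
r=cv2.minAreaRect(P[k][:,:2].astype(np.float32)); print(r,cv2.boxPoints(r).round())
f=P[k&(P[:,2]>20)]; print(len(f)); fl=f[np.argsort(f[:,1])]
k=(h[:,0]>5)&(h[:,0]<18)&(h[:,1]>150)&(P[:,2]>30)&(P[:,2]<100)&(P[:,1]>-200)&(P[:,1]<0); o=P[k]; print('orange',len(o),o.min(0).round(),o.max(0).round(), np.polyfit(o[:,0],o[:,1],1))
E
```

```text
near dx/dy [1.00886159e-01 4.28533699e+02]
left dy/dx [-9.80546043e-02  1.56950684e+02]
far [585.35212738  86.79592078   3.4314096 ] [-4.16283152e-03  5.85539887e+02]
331 [ 550.1 -103.9   39.2] [[ 519.3 -123.1   21.5]
 [ 567.3  -97.1   86.7]]
cap 117 [ 557.4 -105.7   38.9] [[ 539.8 -120.1   33.6]
 [ 568.2  -98.7   41.2]]
((442.271240234375, -149.88462829589844), (131.89767456054688, 195.06153869628906), 77.14276885986328) [[ 333. -192.]
 [ 523. -236.]
 [ 552. -107.]
 [ 362.  -64.]]
748
orange 809 [ 365. -107.   31.] [548. -63.  88.] [-0.22779912 18.89157378]
```

```bash
python3 -m creep '[{"jaw":-1,"xyz":[0,-240,150],"angular":[0,0,1.79]},{"jaw":-1,"xyz":[0,-240,150],"angular":[0,0,1.79]},{"jaw":-1,"xyz":[0,-240,150],"angular":[0,0,1.79]},{"jaw":-1,"xyz":[0,-240,150],"angular":[0,0,1.79]},{"jaw":-1,"xyz":[0,-240,150],"angular":[0,0,1.79]},{"jaw":-1,"xyz":[0,-240,150],"angular":[0,0,1.79]},{"jaw":-1,"xyz":[0,-240,150],"angular":[0,0,1.79]},{"jaw":-1,"xyz":[0,-240,150],"angular":[0,0,1.79]},{"jaw":-1,"xyz":[0,-240,150],"angular":[0,0,1.79]},{"jaw":-1,"xyz":[0,-240,150],"angular":[0,0,1.79]},{"jaw":-1,"xyz":[0,-240,150],"angular":[0,0,1.79]},{"jaw":-1,"xyz":[0,-240,150],"angular":[0,0,1.79]}]'
python3 - <<'E'
from h import *
st(); plan([414,-248,29],1.35)
for i in range(1,13):
    a=-0.1*i; c,s=np.cos(a),np.sin(a); p=np.array([c*-146-s*110+146, s*-146+c*110-110]); print(i,np.round([p[0],-p[1]],1))
E
```

```text
clock: 4.22
eef_pos: [414.8, -249.0, 246.3]
tool_rot: [-3.142, -0.0, 1.354]
force: [-0.4, -0.8, 0.0]
width: 0.1
gripper_force: 0.0
{'clock': 4.22, 'qpos': [-0.1, 0.53, 0.87, 1.99, -0.53, 0.87, 0.84], 'eef_pos': [414.81, -248.98, 246.3], 'tool_rot': [-3.14, -0.0, 1.35], 'force': [-0.44, -0.76, 0.02], 'width': 0.06, 'gripper_force': 0.0}
xyz [0.8, -1.0, 217.3] ang [-0.0, -0.0, 0.004] q7 0.84
1 [ 11.7 -14. ]
2 [ 24.8 -26.8]
3 [ 39.  -38.2]
4 [ 54.4 -48.2]
5 [ 70.6 -56.5]
6 [ 87.6 -63.2]
7 [105.2 -68.2]
8 [123.2 -71.4]
9 [141.4 -72.7]
10 [159.7 -72.3]
11 [177.8 -70. ]
12 [195.6 -65.9]
```

```bash
python3 -m creep '[{"jaw":-1,"xyz":[1,-1,60],"angular":[0,0,0]},{"jaw":-1,"xyz":[1,-1,120],"angular":[0,0,0]},{"jaw":-1,"xyz":[1,-1,180],"angular":[0,0,0]},{"jaw":-1,"xyz":[1,-1,217],"angular":[0,0,0]},{"jaw":-1,"xyz":[1,-1,217],"angular":[0,0,0]},{"jaw":-1,"xyz":[8,-1,217],"angular":[0,0,0]},{"jaw":-1,"xyz":[15,-1,217],"angular":[0,0,0]},{"jaw":-1,"xyz":[22,-1,217],"angular":[0,0,0]},{"jaw":-1,"xyz":[22,-1,217],"angular":[0,0,0]}]'
python3 -m creep '[{"jaw":-1,"xyz":[12,-14,0],"angular":[0,0,0.1]},{"jaw":-1,"xyz":[25,-27,0],"angular":[0,0,0.2]},{"jaw":-1,"xyz":[39,-38,0],"angular":[0,0,0.3]},{"jaw":-1,"xyz":[54,-48,0],"angular":[0,0,0.4]},{"jaw":-1,"xyz":[71,-57,0],"angular":[0,0,0.5]}]'
cat >> h.py <<'E'
POST=np.array([558,-108.]);YAW=-0.099
def tray(n):
    im,d=viewer.get_image(n); P,u,v=pts(n,d); h=cv2.cvtColor(im,cv2.COLOR_RGB2HSV)[v,u]
    k=(h[:,0]>95)&(h[:,0]<125)&(h[:,1]>100)&(P[:,2]>-5)&(P[:,2]<35)&(np.hypot(*(P[:,:2]-POST).T)<265)&(P[:,0]>300)
    r=cv2.minAreaRect(P[k][:,:2].astype(np.float32)); b=cv2.boxPoints(r); print(k.sum(),np.round(r[0],1),np.round(r[1],1),round(r[2],2),b.round(1).tolist())
E
python3 -c "
from h import *
st(); tray('top'); save('top','p2.png',(150,150,400,290),2)"
```

```text
clock: 5.35
eef_pos: [419.2, -226.3, 29.9]
tool_rot: [3.141, -0.0, 1.354]
force: [0.6, -0.1, 0.7]
width: 0.2
gripper_force: 0.0
clock: 5.98
eef_pos: [382.1, -149.5, 37.5]
tool_rot: [-3.125, 0.01, 0.846]
force: [-7.7, -4.1, -4.6]
width: 0.1
gripper_force: 3.9
{'clock': 5.98, 'qpos': [0.1, 0.77, 0.3, 2.31, -1.1, 0.23, 0.68], 'eef_pos': [382.11, -149.54, 37.47], 'tool_rot': [-3.13, 0.01, 0.85], 'force': [-7.67, -4.07, -4.58], 'width': 0.11, 'gripper_force': 3.91}
228 [ 423. -109.] [ 46.  209.4] 66.64 [[317.79998779296875, -88.5999984741211], [510.0, -171.60000610351562], [528.2999877929688, -129.39999389648438], [336.0, -46.400001525878906]]
```

View pics/p2.png

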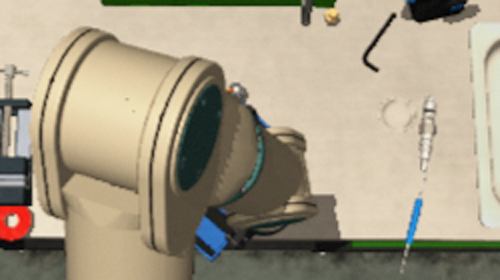

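Reach runs out close to the base, so I'll back off and push the eye-side end wall instead. It has the same turning direction and a lever of about 115 mm, and it stays within reach.

```bash
python3 -m creep '[{"jaw":-1,"xyz":[-20,0,0],"angular":[0,0,0]},{"jaw":-1,"xyz":[-40,0,-50],"angular":[0,0,0]},{"jaw":-1,"xyz":[-40,0,-110],"angular":[0,0,0]},{"jaw":-1,"xyz":[-40,0,-170],"angular":[0,0,0]},{"jaw":-1,"xyz":[-40,0,-200],"angular":[0,0,0]},{"jaw":-1,"xyz":[-40,0,-200],"angular":[0,0,0]}]'
python3 -c "
from h import *
st(); tray('wrist'); tray('top'); plan([480,-260,250],2.42)"
```

```text
clock: 6.82
eef_pos: [363.5, -180.5, 239.7]
tool_rot: [-3.133, 0.003, 0.854]
force: [0.5, -0.3, -0.3]
width: -0.0
gripper_force: 0.0
{'clock': 6.82, 'qpos': [-0.29, 0.45, 0.96, 2.18, -0.53, 0.78, 0.31], 'eef_pos': [363.48, -180.46, 239.65], 'tool_rot': [-3.13, 0.0, 0.85], 'force': [0.48, -0.32, -0.29], 'width': -0.02, 'gripper_force': 0.0}
17890 [ 426.2 -101.8] [102.1 195.5] 49.24 [[318.8999938964844, -76.5999984741211], [466.8999938964844, -204.3000030517578], [533.5999755859375, -126.9000015258789], [385.5, 0.699999988079071]]
581 [484.1 -65.6] [ 65.9 179.4] 31.46 [[409.20001220703125, -6.300000190734863], [502.79998779296875, -159.3000030517578], [559.0, -124.9000015258789], [465.29998779296875, 28.100000381469727]]
xyz [16.8, 141.8, -14.6] ang [-0.015, -0.007, -1.567] q7 0.31
```

```bash
python3 -c "
from h import *
plan([500,-225,120],2.43)"
python3 -m creep '[{"jaw":-1,"xyz":[56,131,0],"angular":[0,0,-1.57]},{"jaw":-1,"xyz":[56,131,0],"angular":[0,0,-1.57]},{"jaw":-1,"xyz":[56,131,0],"angular":[0,0,-1.57]},{"jaw":-1,"xyz":[56,131,0],"angular":[0,0,-1.57]},{"jaw":-1,"xyz":[56,131,0],"angular":[0,0,-1.57]},{"jaw":-1,"xyz":[56,131,0],"angular":[0,0,-1.57]},{"jaw":-1,"xyz":[56,131,0],"angular":[0,0,-1.57]},{"jaw":-1,"xyz":[56,131,0],"angular":[0,0,-1.57]},{"jaw":-1,"xyz":[56,131,0],"angular":[0,0,-1.57]},{"jaw":-1,"xyz":[56,131,0],"angular":[0,0,-1.57]}]'
python3 -c "
from h import *
st();plan([503,-218,25],2.43)
for i in range(1,11):
    a=-0.1*i; c,s=np.cos(a),np.sin(a); p=np.array([c*-115-s*-7+115, s*-115+c*-7+7]); print(i,np.round([p[1],p[0]],1))"
```

```text
xyz [56.9, 135.7, 115.3] ang [-0.008, 0.015, 1.565] q7 0.31
clock: 8.18
eef_pos: [496.4, -223.6, 233.9]
tool_rot: [-3.136, -0.017, 2.42]
force: [0.4, 0.1, -0.0]
width: 0.5
gripper_force: 0.0
{'clock': 8.18, 'qpos': [0.1, 0.54, 0.42, 1.83, -0.28, 0.86, 1.5], 'eef_pos': [496.37, -223.61, 233.92], 'tool_rot': [-3.14, -0.02, 2.42], 'force': [0.43, 0.12, -0.01], 'width': 0.46, 'gripper_force': 0.0}
xyz [-4.9, 9.7, 208.8] ang [-0.005, -0.017, -0.01] q7 1.5
1 [11.5 -0.1]
2 [23.   0.9]
3 [34.3  3.1]
4 [45.3  6.4]
5 [56.  10.7]
6 [66.2 16.1]
7 [75.7 22.5]
8 [84.6 29.9]
9 [92.7 38. ]
10 [100.  47.]
```

```bash
python3 -m creep '[{"jaw":-1,"xyz":[-5,10,60],"angular":[0,-0.017,-0.01]},{"jaw":-1,"xyz":[-5,10,120],"angular":[0,-0.017,-0.01]},{"jaw":-1,"xyz":[-5,10,180],"angular":[0,-0.017,-0.01]},{"jaw":-1,"xyz":[-5,10,209],"angular":[0,-0.017,-0.01]},{"jaw":-1,"xyz":[-5,10,209],"angular":[0,-0.017,-0.01]},{"jaw":-1,"xyz":[3,10,209],"angular":[0,-0.017,-0.01]},{"jaw":-1,"xyz":[11,10,209],"angular":[0,-0.017,-0.01]},{"jaw":-1,"xyz":[17,10,209],"angular":[0,-0.017,-0.01]},{"jaw":-1,"xyz":[17,10,209],"angular":[0,-0.017,-0.01]}]'
python3 -m creep '[{"jaw":-1,"xyz":[11,0,0],"angular":[0,0,0.1]},{"jaw":-1,"xyz":[23,1,0],"angular":[0,0,0.2]},{"jaw":-1,"xyz":[34,3,0],"angular":[0,0,0.3]},{"jaw":-1,"xyz":[45,6,0],"angular":[0,0,0.4]},{"jaw":-1,"xyz":[56,11,0],"angular":[0,0,0.5]},{"jaw":-1,"xyz":[66,16,0],"angular":[0,0,0.6]},{"jaw":-1,"xyz":[66,16,0],"angular":[0,0,0.6]}]'
python3 -c "
from h import *
st();tray('wrist'); tray('top')"
```

```text
clock: 9.3
eef_pos: [487.9, -203.2, 27.4]
tool_rot: [-3.137, 0.003, 2.432]
force: [0.1, 0.1, -0.4]
width: 0.2
gripper_force: 0.0
clock: 10.18
eef_pos: [448.8, -150.7, 27.0]
tool_rot: [-3.139, 0.009, 1.831]
force: [-1.2, -4.1, 2.0]
width: 0.1
gripper_force: 2.0
{'clock': 10.18, 'qpos': [0.08, 0.81, 0.27, 2.16, -0.78, 0.27, 1.29], 'eef_pos': [448.85, -150.67, 27.04], 'tool_rot': [-3.14, 0.01, 1.83], 'force': [-1.2, -4.11, 1.99], 'width': 0.09, 'gripper_force': 2.01}
60216 [477.4 -78.8] [129.1  96.5] 19.37 [[400.3999938964844, -54.70000076293945], [432.5, -145.6999969482422], [554.2999877929688, -102.80000305175781], [522.2999877929688, -11.800000190734863]]
246 [433.  -88.1] [39.  85.5] 19.72 [[400.20001220703125, -54.400001525878906], [429.0, -134.89999389648438], [465.79998779296875, -121.69999694824219], [436.8999938964844, -41.29999923706055]]
```

```bash
python3 -m creep '[{"jaw":-1,"xyz":[11,-1,0],"angular":[0,0,0.09]},{"jaw":-1,"xyz":[22,0,0],"angular":[0,0,0.18]},{"jaw":-1,"xyz":[33,1,0],"angular":[0,0,0.27]},{"jaw":-1,"xyz":[43,3,0],"angular":[0,0,0.37]},{"jaw":-1,"xyz":[43,3,0],"angular":[0,0,0.37]}]'
python3 -c "
from h import *
st();tray('wrist')"
```

```text
clock: 10.9
eef_pos: [440.5, -107.0, 26.4]
tool_rot: [-3.142, 0.007, 1.463]
force: [-1.2, -4.1, 3.9]
width: -0.1
gripper_force: 2.2
{'clock': 10.9, 'qpos': [-0.04, 0.81, 0.32, 2.21, -1.0, 0.26, 1.06], 'eef_pos': [440.49, -107.0, 26.41], 'tool_rot': [-3.14, 0.01, 1.46], 'force': [-1.19, -4.13, 3.89], 'width': -0.06, 'gripper_force': 2.17}
60020 [493.3 -50.7] [ 95.7 129. ] 87.4 [[426.70001220703125, -95.5999984741211], [555.5999755859375, -101.4000015258789], [559.9000244140625, -5.800000190734863], [431.0, -0.0]]
```

```bash
python3 -m creep '[{"jaw":-1,"xyz":[3,0,0],"angular":[0,0,0.02]},{"jaw":-1,"xyz":[5,0,0],"angular":[0,0,0.04]},{"jaw":-1,"xyz":[5,0,0],"angular":[0,0,0.04]},{"jaw":-1,"xyz":[-20,0,0],"angular":[0,0,0.04]},{"jaw":-1,"xyz":[-30,0,-60],"angular":[0,0,0.04]},{"jaw":-1,"xyz":[-30,0,-120],"angular":[0,0,0.04]},{"jaw":-1,"xyz":[-30,0,-180],"angular":[0,0,0.04]},{"jaw":-1,"xyz":[-30,0,-240],"angular":[0,0,0.04]},{"jaw":-1,"xyz":[-30,0,-300],"angular":[0,0,0.04]},{"jaw":-1,"xyz":[-30,0,-320],"angular":[0,0,0.04]},{"jaw":-1,"xyz":[-30,0,-320],"angular":[0,0,0.04]}]'
python3 -c "
from h import *
st();tray('wrist');tray('top');save('wrist','w3.png')
im,d=viewer.get_image('wrist'); P,u,v=pts('wrist',d); h=cv2.cvtColor(im,cv2.COLOR_RGB2HSV)[v,u]
k=(h[:,0]>25)&(h[:,0]<35)&(h[:,1]>150)&(abs(P[:,2])<10); Q=P[k]
near=Q[(Q[:,0]<445)&(Q[:,1]<112)]; print('near',np.polyfit(near[:,1],near[:,0],1))
left=Q[(Q[:,1]>99)&((Q[:,0]>446)&(Q[:,0]<580))]; print('left',np.polyfit(left[:,0],left[:,1],1))
"
```

```text
clock: 12.32
eef_pos: [437.9, -133.4, 347.2]
tool_rot: [3.141, 0.004, 1.425]
force: [0.3, 0.1, -0.9]
width: 0.2
gripper_force: 0.0
{'clock': 12.32, 'qpos': [-0.51, 0.37, 1.03, 1.9, -0.36, 1.07, 0.52], 'eef_pos': [437.89, -133.43, 347.23], 'tool_rot': [3.14, 0.0, 1.43], 'force': [0.32, 0.09, -0.91], 'width': 0.19, 'gripper_force': 0.0}
9235 [495.5 -30.3] [131.3 130.3] 85.17 [[425.1000061035156, -90.19999694824219], [554.9000244140625, -101.19999694824219], [566.0, 29.600000381469727], [436.1000061035156, 40.599998474121094]]
244 [527.9  64.3] [68.1 80.8] 84.27 [[484.3999938964844, 34.5], [564.7000122070312, 26.399999618530273], [571.5, 94.19999694824219], [491.1000061035156, 102.19999694824219]]
near [-2.14929038e-01  4.07282942e+02]Traceback (most recent call last):
  File "<string>", line 7, in <module>
    left=Q[(Q[:,1]>99)&((Q[:,0]>446)&(Q[:,0]<580))]; print('left',np.polyfit(left[:,0],left[:,1],1))
                                                                  ~~~~~~~~~~^^^^^^^^^^^^^^^^^^^^^^^
    raise TypeError("expected non-empty vector for x")
TypeError: expected non-empty vector for x
```

View pics/w3.png

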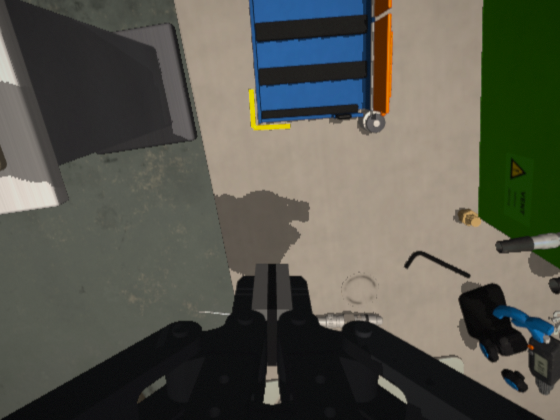

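The tray is almost square: only the corner mark at (262,120) still shows a slight wedge. I'll measure it from above with the marks in the same picture.

```bash
python3 -c "
from h import *
plan([420,0,380],3.14-3.1415926)"
python3 -m creep '[{"jaw":1,"xyz":[130,-37,-33],"angular":[0,0,-1.715]},{"jaw":1,"xyz":[130,-37,-33],"angular":[0,0,-1.715]},{"jaw":1,"xyz":[130,-37,-33],"angular":[0,0,-1.715]},{"jaw":1,"xyz":[130,-37,-33],"angular":[0,0,-1.715]},{"jaw":1,"xyz":[130,-37,-33],"angular":[0,0,-1.715]},{"jaw":1,"xyz":[130,-37,-33],"angular":[0,0,-1.715]},{"jaw":1,"xyz":[130,-37,-33],"angular":[0,0,-1.715]},{"jaw":1,"xyz":[130,-37,-33],"angular":[0,0,-1.715]},{"jaw":1,"xyz":[130,-37,-33],"angular":[0,0,-1.715]},{"jaw":1,"xyz":[130,-37,-33],"angular":[0,0,-1.715]},{"jaw":1,"xyz":[130,-37,-33],"angular":[0,0,-1.715]},{"jaw":1,"xyz":[130,-37,-33],"angular":[0,0,-1.715]}]'
cat > chk.py <<'E'
from h import *
st();im,d=save('wrist','w_chk.png'); P,u,v=pts('wrist',d); h=cv2.cvtColor(im,cv2.COLOR_RGB2HSV)[v,u]
k=(h[:,0]>25)&(h[:,0]<35)&(h[:,1]>150)&(abs(P[:,2])<10); Q=P[k]
near=Q[(Q[:,0]<450)&(Q[:,1]<108)]; 
b=(h[:,0]>95)&(h[:,0]<125)&(h[:,1]>100)&(P[:,2]>-5)&(P[:,2]<35)&(abs(P[:,1])<130)&(P[:,0]>380)&(P[:,0]<600)
B=P[b]; r=cv2.minAreaRect(B[:,:2].astype(np.float32)); print(r, cv2.boxPoints(r).round(1).tolist())
# outer front edge / left edge / right edge lines of the tray by binning
def edge(B,ax,sgn,lo,hi):
    o=1-ax; e=[]
    for t in np.arange(lo,hi,4):
        q=B[abs(B[:,o]-t)<2]
        if len(q)>5: e.append((t,np.percentile(sgn*q[:,ax],98)*sgn))
    e=np.array(e); c=np.polyfit(e[:,0],e[:,1],1); r=e[:,1]-np.polyval(c,e[:,0]); e=e[abs(r)<2]; return np.polyfit(e[:,0],e[:,1],1)
print('tray front dx/dy',edge(B,0,-1,-80,80)); print('tray left dy/dx',edge(B,1,1,455,545)); print('tray right dy/dx',edge(B,1,-1,455,540))
def fit(q,i,j):
    c=np.polyfit(q[:,i],q[:,j],1)
    for _ in range(3): q=q[abs(q[:,j]-np.polyval(c,q[:,i]))<4]; c=np.polyfit(q[:,i],q[:,j],1)
    return c
print('mark near dx/dy',fit(near,1,0)); L=Q[(Q[:,1]>95)&(Q[:,0]>446)&(Q[:,0]<580)]; print('mark left dy/dx',fit(L,0,1))
for r in silhouettes('wrist','nozzle_3'):
    p,_,_=pts('wrist',d,r['pixels']); p=p[p[:,2]>8]
    if len(p)<50: continue
    b=cv2.minAreaRect(p[:,:2].astype(np.float32)); print('noz',round(r['score'],2),np.round(r['xy']),np.round(b[0],1),np.round(b[1]),round(b[2],1),p[:,2].max().round(),im[r['pixels']].mean(0).round())
E
python3 chk.py
```

```text
xyz [129.5, -36.3, -35.5] ang [0.0, 0.007, 1.424] q7 0.52
clock: 14.02
eef_pos: [420.0, -0.1, 378.4]
tool_rot: [-3.136, -0.002, 3.135]
force: [0.2, -0.0, -0.4]
width: 85.6
gripper_force: 0.0
{'clock': 14.02, 'qpos': [-0.66, 0.18, 0.71, 1.93, -0.12, 1.08, 1.66], 'eef_pos': [420.03, -0.11, 378.39], 'tool_rot': [-3.14, -0.0, 3.14], 'force': [0.16, -0.02, -0.36], 'width': 85.58, 'gripper_force': 0.0}
((499.47161865234375, 1.6981735229492188), (195.0498809814453, 129.96434020996094), 85.52132415771484) [[427.1000061035156, -90.5], [556.5999755859375, -100.5999984741211], [571.9000244140625, 93.9000015258789], [442.29998779296875, 104.0]]
tray front dx/dy [7.71042170e-02 4.34579113e+02]
tray left dy/dx [-8.45045329e-02  1.38746255e+02]
tray right dy/dx [-5.84537608e-02 -6.35513172e+01]
mark near dx/dy [1.36491945e-02 4.36026941e+02]
mark left dy/dx [-8.82442458e-02  1.52501520e+02]
noz 0.91 [  4. 226.] [ 513.5 -373.5] [10. 92.] 80.1 22.0 [107. 100.  92.]
noz 0.69 [513. 165.] [435.4 319.4] [ 21. 110.] 81.2 25.0 [129. 121. 111.]
noz 0.66 [305. 273.] [569.2  44.8] [91. 11.] 85.3 88.0 [118.  64.  19.]
noz 0.62 [490. 256.] [571.9 306.7] [108.  19.] 12.5 25.0 [132. 125. 116.]
```

View pics/w_chk.png

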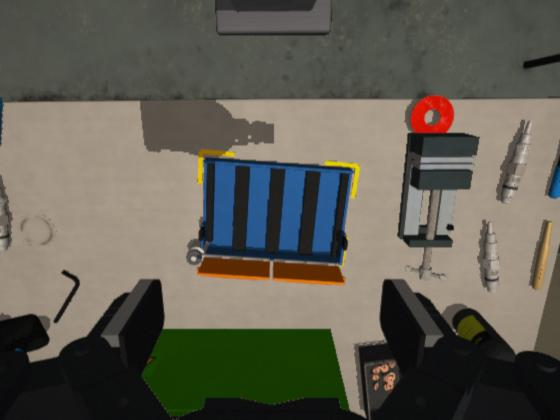

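```bash
python3 -m creep '[{"jaw":-1,"xyz":[0,98,60],"angular":[0,0,0.08]},{"jaw":-1,"xyz":[0,98,120],"angular":[0,0,0.08]},{"jaw":-1,"xyz":[0,98,180],"angular":[0,0,0.08]},{"jaw":-1,"xyz":[0,98,240],"angular":[0,0,0.08]},{"jaw":-1,"xyz":[0,98,300],"angular":[0,0,0.08]},{"jaw":-1,"xyz":[0,98,349],"angular":[0,0,0.08]},{"jaw":-1,"xyz":[0,98,349],"angular":[0,0,0.08]},{"jaw":-1,"xyz":[0,98,349],"angular":[0,0,0.08]}]'
python3 -c "
from h import *
st();plan([431,98,30],3.06)"
```

```text
clock: 15.12
eef_pos: [419.0, 95.6, 27.6]
tool_rot: [-3.134, -0.005, 3.054]
force: [0.2, 0.7, -0.1]
width: -0.4
gripper_force: 0.0
{'clock': 15.12, 'qpos': [-0.49, 0.8, 0.3, 2.27, -1.1, 0.23, 2.29], 'eef_pos': [419.01, 95.57, 27.55], 'tool_rot': [-3.13, -0.0, 3.05], 'force': [0.16, 0.67, -0.08], 'width': -0.43, 'gripper_force': 0.0}
xyz [-11.7, 3.4, -2.5] ang [-0.008, -0.005, -0.006] q7 2.29
```

```bash
python3 -m creep '[{"jaw":-1,"xyz":[-6,3,-2],"angular":[0,0,0]},{"jaw":-1,"xyz":[-11,3,-2],"angular":[0,0,0]},{"jaw":-1,"xyz":[-11,3,-2],"angular":[0,0,0]}]'
python3 -m creep '[{"jaw":-1,"xyz":[-1.5,0,0],"angular":[0,0,0]},{"jaw":-1,"xyz":[-1.5,0,0],"angular":[0,0,0]}]'
python3 -m creep '[{"jaw":-1,"xyz":[-1.5,0,0],"angular":[0,0,0]},{"jaw":-1,"xyz":[-1.5,0,0],"angular":[0,0,0]}]'
```

```text
clock: 15.5
eef_pos: [431.9, 99.1, 32.2]
tool_rot: [-3.138, 0.0, 3.056]
force: [-1.1, 1.5, 0.8]
width: -0.3
gripper_force: 0.9
clock: 15.75
eef_pos: [431.9, 98.4, 31.4]
tool_rot: [-3.137, -0.003, 3.057]
force: [-6.0, 1.7, 2.6]
width: 0.1
gripper_force: 2.5
clock: 16.0
eef_pos: [432.9, 98.4, 31.2]
tool_rot: [-3.137, -0.004, 3.057]
force: [-5.3, 1.9, 4.2]
width: -0.2
gripper_force: 2.9
```

```bash
python3 -m creep '[{"jaw":-1,"xyz":[-2,0,0],"angular":[0,0,0]},{"jaw":-1,"xyz":[-2,0,0],"angular":[0,0,0]}]'
python3 -m creep '[{"jaw":-1,"xyz":[15,0,0],"angular":[0,0,0]},{"jaw":-1,"xyz":[15,0,-60],"angular":[0,0,0]},{"jaw":-1,"xyz":[15,0,-120],"angular":[0,0,0]},{"jaw":-1,"xyz":[15,-40,-180],"angular":[0,0,0]},{"jaw":-1,"xyz":[15,-98,-240],"angular":[0,0,0]},{"jaw":1,"xyz":[0,-98,-300],"angular":[0,0,0]},{"jaw":1,"xyz":[0,-98,-330],"angular":[0,0,0]},{"jaw":1,"xyz":[0,-98,-330],"angular":[0,0,0]},{"jaw":1,"xyz":[0,-98,-330],"angular":[0,0,0]},{"jaw":1,"xyz":[0,-98,-330],"angular":[0,0,0]}]'
sed -i "s/^print('mark near.*L=Q/L=Q/" chk.py; cat >> chk.py <<'E'
a=near[(near[:,1]>-85)&(near[:,1]<-62)&(near[:,0]<428)]; b=near[(near[:,1]>70)&(near[:,1]<102)&(near[:,0]<446)]
a,b=a[:,:2].mean(0),b[:,:2].mean(0); print('near clusters',a,b,'slope',(b-a)[0]/(b-a)[1])
E
python3 chk.py
```

```text
clock: 16.25
eef_pos: [434.6, 98.5, 31.1]
tool_rot: [-3.137, -0.005, 3.057]
force: [-6.1, 2.9, 3.6]
width: -0.2
gripper_force: 3.1
clock: 17.5
eef_pos: [428.1, 2.1, 360.7]
tool_rot: [-3.135, -0.003, 3.057]
force: [-0.5, 0.8, -0.4]
width: 85.1
gripper_force: 0.0
{'clock': 17.5, 'qpos': [-0.92, 0.31, 1.12, 1.94, -0.31, 1.08, 1.82], 'eef_pos': [428.09, 2.06, 360.67], 'tool_rot': [-3.14, -0.0, 3.06], 'force': [-0.48, 0.8, -0.44], 'width': 85.12, 'gripper_force': 0.0}
((501.41119384765625, 0.9288711547851562), (194.9686737060547, 130.36082458496094), 84.00725555419922) [[426.3999938964844, -89.19999694824219], [556.0999755859375, -102.80000305175781], [576.4000244140625, 91.0999984741211], [446.79998779296875, 104.69999694824219]]
tray front dx/dy [1.05662572e-01 4.36396365e+02]
tray left dy/dx [-1.09864963e-01  1.51072222e+02]
tray right dy/dx [ -0.10496306 -41.52502572]
mark left dy/dx [-9.28777188e-02  1.54526651e+02]
noz 0.68 [  5. 250.] [ 519.7 -374.5] [ 9. 78.] 75.8 22.0 [105.  99.  91.]
noz 0.58 [523. 141.] [436.1 318.5] [ 19. 108.] 81.9 25.0 [125. 117. 108.]
noz 0.37 [315. 271.] [572.1  42. ] [92. 11.] 84.2 88.0 [117.  64.  20.]
near clusters [nan nan] [436.88390162  85.21062378] slope nanchk.py:25: RuntimeWarning: Mean of empty slice.
  a,b=a[:,:2].mean(0),b[:,:2].mean(0); print('near clusters',a,b,'slope',(b-a)[0]/(b-a)[1])
  ret = um.true_divide(
```

```bash
python3 -c "
import cv2; i=cv2.imread('pics/w_chk.png'); cv2.imwrite('pics/w4.png',cv2.resize(i[130:300,170:380],None,fx=3.5,fy=3.5,interpolation=cv2.INTER_CUBIC))"
```

```text
(no output)
```

View pics/w4.png

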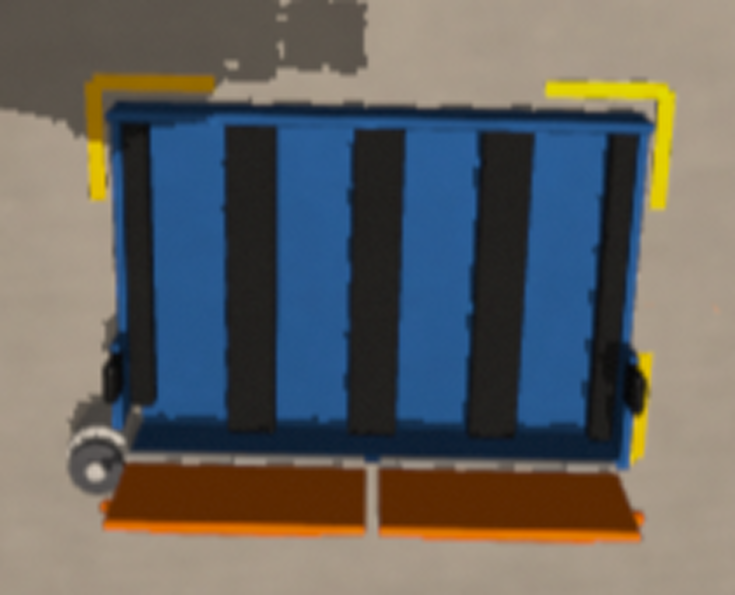

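The crop shows the tray's front edge from (110,103) to (650,120) and the near marks from (95,78) to (670,88). That could mean a slight overshoot, so I'll compare the two lines exactly by ray-plane intersection.

```bash
cat > ang.py <<'E'
from h import *
im,_=viewer.get_image('wrist'); m=viewer.camera_model('wrist'); h=cv2.cvtColor(im,cv2.COLOR_RGB2HSV)
T=np.array(m['T'])
def ray(u,v,z):
    d=np.c_[(u-m['cx'])/m['fx'],(v-m['cy'])/m['fy'],np.ones(len(u))]@T[:3,:3].T; return T[:3,3]+d*((z-T[2,3])/d[:,2])[:,None]
Y=(h[...,0]>20)&(h[...,0]<36)&(h[...,1]>130)&(h[...,2]>60)
B=(h[...,0]>95)&(h[...,0]<125)&(h[...,1]>80)
def top(M,lo,hi,r0,r1):
    U=[];V=[]
    for u in range(lo,hi):
        w=np.nonzero(M[r0:r1,u])[0]
        if len(w): U.append(u);V.append(r0+w[0])
    return np.array(U),np.array(V)
def fit(p):
    c=np.polyfit(p[:,1],p[:,0],1)
    for _ in range(4):
        r=p[:,0]-np.polyval(c,p[:,1]); p=p[abs(r)<max(2,1.5*r.std())]; c=np.polyfit(p[:,1],p[:,0],1)
    return c,len(p)
u,v=top(B,205,353,130,190); print('tray front top edge z24',fit(ray(u,v,24.)))
a=top(Y,192,232,130,190); b=top(Y,325,362,130,190)
u=np.r_[a[0],b[0]];v=np.r_[a[1],b[1]]; p=ray(u,v,0.); print('marks near outer edge',fit(p), len(a[0]),len(b[0]))
E
python3 ang.py
```

```text
tray front top edge z24 (array([1.08152531e-01, 4.33740135e+02]), 148)
marks near outer edge (array([9.28958008e-02, 4.27233794e+02]), 69) 36 36
```

```bash
python3 - <<'E'
from h import *
z=np.load('w1.npz'); P,u=z['P'],z['u']
k=(P[:,0]>410)&(P[:,0]<590)&(P[:,1]>150)&(P[:,1]<280)&(P[:,2]>12)
print(np.percentile(P[k],[0.5,5,50,95,99.5],axis=0).round())
plan([466,138,26],3.04)
E
```

```text
[[411. 175.  13.]
 [415. 176.  17.]
 [473. 204.  40.]
 [573. 235.  60.]
 [586. 240.  61.]]
xyz [-27.0, 141.1, 334.0] ang [-0.007, -0.003, 0.017] q7 1.82
```

```bash
python3 -m creep '[{"jaw":-1,"xyz":[-27,60,60],"angular":[0,0,0.017]},{"jaw":-1,"xyz":[-27,120,120],"angular":[0,0,0.017]},{"jaw":-1,"xyz":[-27,138,180],"angular":[0,0,0.017]},{"jaw":-1,"xyz":[-27,138,240],"angular":[0,0,0.017]},{"jaw":-1,"xyz":[-27,138,300],"angular":[0,0,0.017]},{"jaw":-1,"xyz":[-27,138,333],"angular":[0,0,0.017]},{"jaw":-1,"xyz":[-27,138,333],"angular":[0,0,0.017]},{"jaw":-1,"xyz":[-27,130,333],"angular":[0,0,0.017]},{"jaw":-1,"xyz":[-27,126,333],"angular":[0,0,0.017]},{"jaw":-1,"xyz":[-27,126,333],"angular":[0,0,0.017]}]'
python3 -m creep '[{"jaw":-1,"xyz":[0,-1.5,0],"angular":[0,0,0]},{"jaw":-1,"xyz":[0,-1.5,0],"angular":[0,0,0]}]'
```

```text
clock: 18.9
eef_pos: [466.9, 122.8, 29.9]
tool_rot: [-3.137, 0.002, 3.039]
force: [-0.3, 0.5, -0.3]
width: 0.0
gripper_force: 0.0
clock: 19.15
eef_pos: [465.7, 121.9, 28.5]
tool_rot: [-3.136, -0.001, 3.04]
force: [0.8, -0.5, 0.1]
width: -0.3
gripper_force: 0.0
```

```bash
for i in 1 2 3; do python3 -m creep '[{"jaw":-1,"xyz":[0,-1.5,0],"angular":[0,0,0]},{"jaw":-1,"xyz":[0,-1.5,0],"angular":[0,0,0]}]' | grep -E "eef|force"; done
```

```text
eef_pos: [465.2, 120.1, 28.0]
force: [-0.5, -0.3, 0.4]
gripper_force: 0.0
eef_pos: [465.1, 118.5, 27.9]
force: [-0.7, -0.1, 0.8]
gripper_force: 0.0
eef_pos: [465.0, 117.1, 28.0]
force: [-1.6, 0.7, -0.2]
gripper_force: 0.0
```

```bash
for i in 1 2; do python3 -m creep '[{"jaw":-1,"xyz":[0,-1.5,0],"angular":[0,0,0]},{"jaw":-1,"xyz":[0,-1.5,0],"angular":[0,0,0]}]' | grep -E "eef|force"; done
```

```text
eef_pos: [464.9, 115.6, 28.1]
force: [-0.0, -0.8, -0.1]
gripper_force: 0.0
eef_pos: [464.7, 114.1, 28.0]
force: [0.7, 0.5, 0.4]
gripper_force: 0.0
```

```bash
for i in 1 2 3; do python3 -m creep '[{"jaw":-1,"xyz":[0,-1.2,0],"angular":[0,0,0]},{"jaw":-1,"xyz":[0,-1.2,0],"angular":[0,0,0]}]' | grep -E "eef|^force"; done
```

```text
eef_pos: [464.6, 112.9, 28.1]
force: [-0.4, -0.7, -0.4]
eef_pos: [464.5, 111.7, 28.1]
force: [0.2, 0.1, 0.6]
eef_pos: [464.4, 110.5, 28.1]
force: [0.1, -0.4, 0.7]
```

```bash
for i in 1 2 3; do python3 -m creep '[{"jaw":-1,"xyz":[0,-1.2,0],"angular":[0,0,0]},{"jaw":-1,"xyz":[0,-1.2,0],"angular":[0,0,0]}]' | grep -E "eef|^force"; done
```

```text
eef_pos: [464.2, 109.8, 28.1]
force: [-0.4, 1.0, 0.3]
eef_pos: [464.0, 109.4, 28.1]
force: [-0.8, 5.2, -0.1]
eef_pos: [463.5, 108.2, 28.0]
force: [-0.7, 3.9, 0.4]
```

```bash
python3 -m creep '[{"jaw":-1,"xyz":[0,15,0],"angular":[0,0,0]},{"jaw":-1,"xyz":[0,20,-60],"angular":[0,0,0]},{"jaw":-1,"xyz":[0,20,-120],"angular":[0,0,0]},{"jaw":-1,"xyz":[15,-40,-180],"angular":[0,0,0]},{"jaw":-1,"xyz":[35,-90,-240],"angular":[0,0,0]},{"jaw":1,"xyz":[35,-108,-300],"angular":[0,0,0]},{"jaw":1,"xyz":[35,-108,-332],"angular":[0,0,0]},{"jaw":1,"xyz":[35,-108,-332],"angular":[0,0,0]},{"jaw":1,"xyz":[35,-108,-332],"angular":[0,0,0]},{"jaw":1,"xyz":[35,-108,-332],"angular":[0,0,0]}]'
python3 ang.py; python3 chk.py 2>/dev/null
```

```text
clock: 23.15
eef_pos: [418.0, 5.9, 359.4]
tool_rot: [-3.135, -0.004, 3.041]
force: [0.5, -0.1, -0.5]
width: 85.2
gripper_force: 0.0
tray front top edge z24 (array([9.91444388e-02, 4.33263367e+02]), 146)
marks near outer edge (array([9.84335818e-02, 4.26931870e+02]), 69) 37 36
{'clock': 23.2, 'qpos': [-0.96, 0.3, 1.14, 1.97, -0.3, 1.07, 1.79], 'eef_pos': [418.06, 5.69, 359.42], 'tool_rot': [-3.13, -0.0, 3.04], 'force': [-0.33, -0.92, -0.03], 'width': 85.56, 'gripper_force': 0.0}
((501.66192626953125, -0.46512603759765625), (195.2916717529297, 130.24972534179688), 84.34437561035156) [[427.20001220703125, -91.19999694824219], [556.7999877929688, -104.0999984741211], [576.0999755859375, 90.30000305175781], [446.5, 103.0999984741211]]
tray front dx/dy [9.66110727e-02 4.36846816e+02]
tray left dy/dx [-1.04635975e-01  1.47075579e+02]
tray right dy/dx [ -0.09955472 -45.42270599]
mark left dy/dx [-9.43948639e-02  1.55224891e+02]
noz 0.92 [  3. 261.] [ 518. -376.] [12. 84.] 75.7 23.0 [110. 103.  95.]
noz 0.86 [521. 147.] [436.6 318.5] [ 20. 109.] 84.2 26.0 [125. 117. 108.]
noz 0.67 [507. 247.] [572.2 307.3] [111.  21.] 7.6 25.0 [131. 123. 115.]
noz 0.6 [273. 227.] [504.2  -9.8] [214. 136.] 84.4 89.0 [50. 61. 77.]
near clusters [nan nan] [437.32872757  86.3623356 ] slope nan
```

The tray now stands at the marks' angle (0.099 against 0.098). The candidates for nozzle holders in crop1 are the three steel ones at (102,327), (88,443) and (710,388). The turquoise one in the sink is excluded. Next I go to the right-hand one and look at it from near.

```bash
cat >> h.py <<'E'
POST=np.array([557.3,-109.5])
def slot(i,x=-66):
    c,s=np.cos(YAW),np.sin(YAW); y=33.5+47*(i-1); return POST+[c*x-s*y,s*x+c*y]
def noz(cam='wrist',near=None,f=None):
    im,d=viewer.get_image(cam)
    if f: cv2.imwrite('pics/'+f,im[:,:,::-1])
    for r in silhouettes(cam,'nozzle_3'):
        p,_,_=pts(cam,d,r['pixels']); p=p[(p[:,2]>9)&(p[:,2]<60)]
        if len(p)<50: continue
        b=cv2.minAreaRect(p[:,:2].astype(np.float32)); c=p[:,:2].mean(0); a=np.linalg.eigh(np.cov((p[:,:2]-c).T))[1][:,1]
        print('noz',round(r['score'],2),np.round(r['xy']),'mid',np.round(b[0],1),np.round(b[1]),'ang',round(np.arctan2(a[1],a[0]),3),'z',np.percentile(p[:,2],98).round(1),im[r['pixels']].mean(0).round())
E
python3 -m creep '[{"jaw":0.2,"xyz":[-120,-366,40],"angular":[0,0,0.04]},{"jaw":0.2,"xyz":[-120,-366,40],"angular":[0,0,0.04]},{"jaw":0.2,"xyz":[-120,-366,40],"angular":[0,0,0.04]},{"jaw":0.2,"xyz":[-120,-366,40],"angular":[0,0,0.04]},{"jaw":0.2,"xyz":[-120,-366,100],"angular":[0,0,0.04]},{"jaw":0.2,"xyz":[-120,-366,159],"angular":[0,0,0.04]},{"jaw":0.2,"xyz":[-120,-366,159],"angular":[0,0,0.04]},{"jaw":0.2,"xyz":[-120,-366,159],"angular":[0,0,0.04]},{"jaw":0.2,"xyz":[-120,-366,159],"angular":[0,0,0.04]},{"jaw":0.2,"xyz":[-120,-366,159],"angular":[0,0,0.04]}]'
python3 -c "
from h import *
st(); noz(f='n1.png'); noz('top'); print([slot(i).round(1) for i in (1,2,3,4)])"
```

```text
clock: 24.55
eef_pos: [501.6, -371.4, 205.1]
tool_rot: [-3.136, 0.001, 3.001]
force: [-0.3, -0.2, 0.7]
width: 51.3
gripper_force: 0.0
{'clock': 24.55, 'qpos': [0.14, 0.77, 0.8, 1.66, -0.64, 0.99, 2.59], 'eef_pos': [501.56, -371.36, 205.12], 'tool_rot': [-3.14, 0.0, 3.0], 'force': [-0.27, -0.17, 0.72], 'width': 51.29, 'gripper_force': 0.0}
noz 0.87 [ 64. 215.] mid [ 500.  -561.1] [106.  20.] ang 1.018 z 25.0 [ 12. 103.  94.]
noz 0.75 [121. 186.] mid [572.5 311.1] [110.  23.] ang -2.945 z 26.0 [194. 185. 171.]
noz 0.54 [362. 218.] mid [ 495.5 -374.1] [19. 67.] ang 3.026 z 24.7 [149. 140. 126.]
noz 0.53 [425. 213.] mid [ 501.2 -555.6] [101.  17.] ang 1.008 z 27.5 [ 43. 181. 164.]
noz 0.5 [114. 234.] mid [436.5 322.8] [ 21. 104.] ang 3.023 z 24.0 [192. 182. 166.]
[array([494.9, -69.6]), array([499.6, -22.9]), array([504.2,  23.9]), array([508.9,  70.7])]
```

View pics/n1.png

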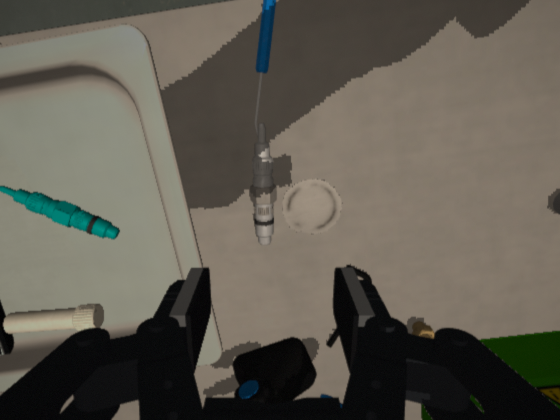

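The steel holder is at (263,185), spanning rows 125–245. The turquoise look-alike is at (60,212) in the sink, and a blue scraper lies just beyond the tip.

```bash
cat >> h.py <<'E'
def blob(u0,v0,u1,v1,zmin=9):
    im,d=viewer.get_image('wrist'); M=np.zeros(d.shape,bool); M[v0:v1,u0:u1]=1
    p,_,_=pts('wrist',d,M); p=p[(p[:,2]>zmin)&(p[:,2]<45)]; c=np.median(p[:,:2],0)
    for _ in range(3):
        w,V=np.linalg.eigh(np.cov((p[:,:2]-c).T)); q=(p[:,:2]-c)@V; lo,hi=np.percentile(q,1,axis=0),np.percentile(q,99,axis=0); c2=c+V@((lo+hi)/2)
    a=V[:,1]; ang=np.arctan2(a[1],a[0]); print(len(p),'mid',c2.round(1),'ext',(hi-lo).round(1),'ang',round(ang,3),'z',np.percentile(p[:,2],[2,50,98]).round(1)); return c2,ang
E
python3 -c "
from h import *
c,a=blob(235,110,290,255); plan([*c,27],a)"
```

```text
2122 mid [ 502.9 -380.2] ext [ 20.9 103. ] ang 3.02 z [12.6 18.8 22.8]
xyz [-2.6, -7.3, 177.8] ang [-0.006, 0.001, -0.019] q7 2.59
```

```bash
python3 -m creep '[{"jaw":-0.1,"xyz":[-3,-7,60],"angular":[0,0,-0.019]},{"jaw":-0.1,"xyz":[-3,-7,120],"angular":[0,0,-0.019]},{"jaw":-0.1,"xyz":[-3,-7,165],"angular":[0,0,-0.019]},{"jaw":-0.1,"xyz":[-3,-7,180],"angular":[0,0,-0.019]},{"jaw":-0.1,"xyz":[-3,-7,180],"angular":[0,0,-0.019]}]'
python3 -m creep '[{"jaw":-1,"xyz":[0,0,0],"angular":[0,0,0]},{"jaw":-1,"xyz":[0,0,0],"angular":[0,0,0]},{"jaw":-1,"xyz":[0,0,0],"angular":[0,0,0]},{"jaw":-1,"xyz":[0,0,0],"angular":[0,0,0]}]'
python3 -m creep '[{"jaw":-1,"xyz":[0,0,-40],"angular":[0,0,0]},{"jaw":-1,"xyz":[0,0,-80],"angular":[0,0,0]},{"jaw":-1,"xyz":[0,0,-120],"angular":[0,0,0]},{"jaw":-1,"xyz":[0,0,-120],"angular":[0,0,0]}]'
python3 -c "
from h import *
plan([*slot(1),130],np.pi+YAW)"
```

```text
clock: 25.42
eef_pos: [502.4, -380.7, 24.0]
tool_rot: [-3.136, -0.001, 3.019]
force: [0.6, -0.9, 0.4]
width: 38.6
gripper_force: 0.0
clock: 25.92
eef_pos: [503.5, -381.6, 26.2]
tool_rot: [-3.134, 0.002, 3.019]
force: [-0.4, -0.1, 6.5]
width: 14.9
gripper_force: 61.0
clock: 26.42
eef_pos: [504.2, -381.6, 147.9]
tool_rot: [-3.132, 0.005, 3.019]
force: [0.7, 0.4, -1.9]
width: 14.5
gripper_force: 60.0
xyz [47.4, 308.6, 14.7] ang [-0.01, 0.005, -0.024] q7 2.66
```

```bash
python3 -m creep '[{"jaw":-1,"xyz":[0,60,0],"angular":[0,0,0]},{"jaw":-1,"xyz":[10,120,0],"angular":[0,0,0]},{"jaw":-1,"xyz":[25,180,5],"angular":[0,0,-0.024]},{"jaw":-1,"xyz":[35,240,10],"angular":[-0.01,0.005,-0.024]},{"jaw":-1,"xyz":[47,300,15],"angular":[-0.01,0.005,-0.024]},{"jaw":-1,"xyz":[47,309,15],"angular":[-0.01,0.005,-0.024]},{"jaw":-1,"xyz":[47,309,15],"angular":[-0.01,0.005,-0.024]},{"jaw":-1,"xyz":[47,309,15],"angular":[-0.01,0.005,-0.024]}]'
python3 - <<'E'
from h import *
st(); im,d=save('wrist','g1.png'); P,u,v=pts('wrist',d); s=ctrl.read_state()
k=(P[:,2]>100)&(P[:,2]<135)&(abs(P[:,1]-s['eef_pos'][1])<60)&(abs(P[:,0]-s['eef_pos'][0])<75)
q=Ro.from_euler('xyz',s['tool_rot']).inv().apply(P[k]-s['eef_pos']); k2=(abs(q[:,1])<13)&(abs(q[:,0])>13)
print(k.sum(),np.percentile(q[k2],[1,5,50,95,99],axis=0).round(1)); plan([*slot(1),31],np.pi+YAW)
E
```

```text
clock: 27.42
eef_pos: [493.9, -69.5, 127.2]
tool_rot: [3.139, -0.005, 3.04]
force: [1.0, -0.0, -2.3]
width: 14.7
gripper_force: 60.0
{'clock': 27.42, 'qpos': [-0.38, 0.73, 0.73, 2.05, -0.81, 0.67, 2.37], 'eef_pos': [493.87, -69.46, 127.19], 'tool_rot': [3.14, -0.01, 3.04], 'force': [0.98, -0.04, -2.26], 'width': 14.72, 'gripper_force': 60.0}
9812 [[-50.5  -7.9   4.6]
 [-43.4  -6.7   5.1]
 [ 17.7   0.3   7.8]
 [ 47.9   7.2  12.2]
 [ 53.1   8.5  13.8]]
xyz [-1.6, -0.3, 96.2] ang [0.003, -0.005, -0.003] q7 2.37
```

View pics/g1.png

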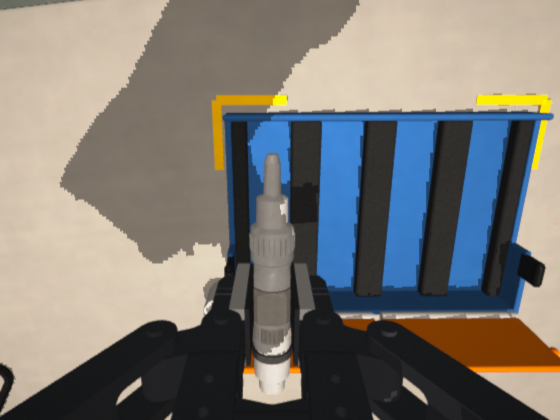

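The nozzle is held centrally, with its body from (272,155) to (272,390), above slot 1 at (268,140). I'll check the slot centres against floor-coloured pixels before lowering.

```bash
python3 - <<'E'
from h import *
im,d=viewer.get_image('wrist'); P,u,v=pts('wrist',d); h=cv2.cvtColor(im,cv2.COLOR_RGB2HSV)[v,u]
c,s=np.cos(YAW),np.sin(YAW); q=P[:,:2]-POST; t=np.c_[c*q[:,0]+s*q[:,1],-s*q[:,0]+c*q[:,1]]
k=(h[:,1]<90)&(h[:,2]<70)&(P[:,2]>8)&(P[:,2]<22)&(t[:,0]>-125)&(t[:,0]<-60)&(t[:,1]>0)&(t[:,1]<205)
y=t[k,1]
for e in (57,104,151):
    w=y[abs(y-e)<16]; print(e,len(w),np.percentile(w,[3,97]).round(1),'expect',e-9.5,e+9.5)
k=(h[:,0]>95)&(h[:,0]<125)&(h[:,1]>100)&(P[:,2]>18)&(P[:,2]<35)&(t[:,0]<-100)
for y0 in (60,110,160): w=t[k&(abs(t[:,1]-y0)<10),0]; print('front wall x',y0,len(w),np.percentile(w,[3,50,97]).round(1))
E
```

```text
57 2799 [47.2 64.3] expect 47.5 66.5
104 2935 [ 93.6 110.9] expect 94.5 113.5
151 3133 [140.4 157.6] expect 141.5 160.5
front wall x 60 267 [-131.1 -129.1 -127.1]
front wall x 110 241 [-131.1 -129.5 -127.7]
front wall x 160 269 [-131.3 -129.5 -127.5]
```

```bash
sed -i 's/^POST=np.array(\[557.3,-109.5\])/POST=np.array([557.3,-110.5])/' h.py
python3 -m creep '[{"jaw":-1,"xyz":[-1,-1,40],"angular":[0.003,-0.005,0]},{"jaw":-1,"xyz":[-1,-1,70],"angular":[0.003,-0.005,0]},{"jaw":-1,"xyz":[-1,-1,88],"angular":[0.003,-0.005,0]},{"jaw":-1,"xyz":[-1,-1,94],"angular":[0.003,-0.005,0]},{"jaw":-1,"xyz":[-1,-1,94],"angular":[0.003,-0.005,0]}]'
```

```text
clock: 28.15
eef_pos: [493.8, -69.4, 33.6]
tool_rot: [3.14, -0.001, 3.041]
force: [-0.4, 0.8, -1.9]
width: 14.9
gripper_force: 60.0
```

```bash
python3 -m creep '[{"jaw":-1,"xyz":[-1,-1,2],"angular":[0,0,0]},{"jaw":-1,"xyz":[-1,-1,4],"angular":[0,0,0]},{"jaw":-1,"xyz":[-1,-1,4],"angular":[0,0,0]}]'
```

```text
clock: 28.52
eef_pos: [494.3, -69.5, 32.6]
tool_rot: [3.137, 0.0, 3.041]
force: [-9.9, 2.7, 38.5]
width: 14.4
gripper_force: 82.0
```

The fingertips touch the ribs at z 14, so they are too thick for the slot. I'll back off 1 mm and release. The holder is already inside the slot and drops about 4 mm.

```bash
python3 -m creep '[{"jaw":-1,"xyz":[1,1,-4],"angular":[0,0,0]},{"jaw":-1,"xyz":[1,1,-4],"angular":[0,0,0]},{"jaw":-0.5,"xyz":[1,1,-4],"angular":[0,0,0]},{"jaw":-0.4,"xyz":[1,1,-4],"angular":[0,0,0]},{"jaw":-0.3,"xyz":[1,1,-4],"angular":[0,0,0]},{"jaw":-0.3,"xyz":[1,1,-50],"angular":[0,0,0]},{"jaw":0.2,"xyz":[1,1,-110],"angular":[0,0,0]},{"jaw":0.2,"xyz":[1,1,-170],"angular":[0,0,0]},{"jaw":0.2,"xyz":[1,1,-230],"angular":[0,0,0]},{"jaw":0.2,"xyz":[1,1,-230],"angular":[0,0,0]}]'
python3 - <<'E'
from h import *
st(); save('wrist','r1.png'); noz('wrist'); noz('top'); plan([572,310,200],0.19)
E
```

```text
clock: 29.78
eef_pos: [496.6, -69.4, 262.7]
tool_rot: [3.14, 0.007, 3.043]
force: [0.2, 1.0, -0.1]
width: 51.3
gripper_force: 0.0
{'clock': 29.78, 'qpos': [-0.54, 0.56, 0.95, 1.93, -0.57, 0.94, 2.17], 'eef_pos': [496.56, -69.38, 262.71], 'tool_rot': [3.14, 0.01, 3.04], 'force': [0.22, 1.01, -0.14], 'width': 51.29, 'gripper_force': 0.0}
noz 0.92 [271. 172.] mid [490.7 -67.8] [ 21. 105.] ang 3.047 z 24.8 [142. 134. 125.]
noz 0.51 [250.  98.] mid [ 555.3 -108.3] [20. 20.] ang 2.698 z 38.5 [195. 180.  33.]
noz 0.46 [345. 188.] mid [500.5  -9. ] [214. 135.] ang 1.467 z 56.3 [55. 66. 82.]
noz 0.64 [120. 188.] mid [576.5 313.2] [97. 22.] ang -2.94 z 25.4 [190. 182. 167.]
noz 0.64 [428. 219.] mid [ 502.9 -557.1] [99. 22.] ang 1.017 z 27.3 [ 49. 179. 162.]
noz 0.43 [253. 220.] mid [486.6 -65.3] [83. 20.] ang 3.033 z 29.1 [145. 141. 136.]
xyz [-41.2, 383.8, 57.9] ang [0.002, -0.004, -0.289] q7 2.17
```

View pics/r1.png

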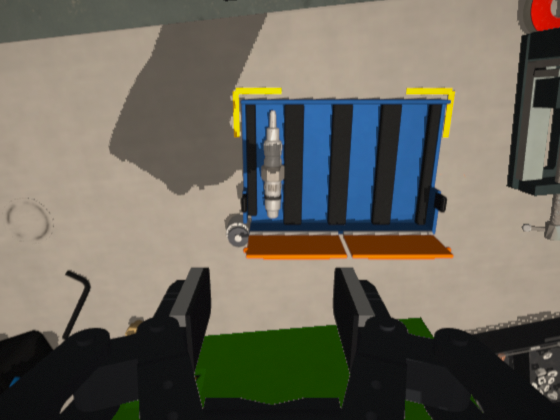

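The holder lies in slot 1 at (272,165), flat with its top at the expected height. The next one is the far-left holder.

```bash
python3 -m creep '[{"jaw":0.2,"xyz":[-10,60,0],"angular":[0,0,-0.1]},{"jaw":0.2,"xyz":[-20,120,0],"angular":[0,0,-0.2]},{"jaw":0.2,"xyz":[-25,180,0],"angular":[0,0,-0.289]},{"jaw":0.2,"xyz":[-30,240,20],"angular":[0,0,-0.289]},{"jaw":0.2,"xyz":[-35,300,40],"angular":[0,0,-0.289]},{"jaw":0.2,"xyz":[-41,360,58],"angular":[0,0,-0.289]},{"jaw":0.2,"xyz":[-41,384,58],"angular":[0,0,-0.289]},{"jaw":0.2,"xyz":[-41,384,58],"angular":[0,0,-0.289]},{"jaw":0.2,"xyz":[-41,384,58],"angular":[0,0,-0.289]}]'
python3 - <<'E'
from h import *
st(); im,d=viewer.get_image('wrist'); s=ctrl.read_state()
for r in silhouettes('wrist','nozzle_3'):
    if r['score']<.3: continue
    ys,xs=np.nonzero(r['pixels']); print(round(r['score'],2),xs.min(),ys.min(),xs.max(),ys.max())
    c,a=blob(xs.min()-6,ys.min()-6,xs.max()+6,ys.max()+6)
    if np.hypot(c[0]-572,c[1]-310)<40: plan([*c,28],a)
E
```

```text
clock: 31.15
eef_pos: [572.9, 307.4, 200.8]
tool_rot: [-3.141, -0.002, -2.954]
force: [-0.3, -1.0, 0.3]
width: 51.3
gripper_force: 0.0
{'clock': 31.15, 'qpos': [-0.97, 0.82, 0.81, 1.58, -0.66, 1.04, 1.79], 'eef_pos': [572.88, 307.43, 200.76], 'tool_rot': [-3.14, -0.0, -2.95], 'force': [-0.27, -1.04, 0.32], 'width': 51.33, 'gripper_force': 0.0}
0.77 261 120 287 244
2203 mid [572.  309.8] ext [ 20.6 104.6] ang -2.945 z [13.3 19.3 23.4]
xyz [0.8, 2.1, 173.8] ang [0.001, -0.001, -0.009] q7 1.79
0.53 0 0 34 144
  return _methods._mean(a, axis=axis, dtype=dtype,
  ret = um.true_divide(
  avg = a.mean(axis, **keepdims_kw)
h.py:46: RuntimeWarning: Degrees of freedom <= 0 for slice
  w,V=np.linalg.eigh(np.cov((p[:,:2]-c).T)); q=(p[:,:2]-c)@V; lo,hi=np.percentile(q,1,axis=0),np.percentile(q,99,axis=0); c2=c+V@((lo+hi)/2)
  c *= np.true_divide(1, fact)
  c *= np.true_divide(1, fact)
Traceback (most recent call last):
  File "h.py", line 46, in blob
    w,V=np.linalg.eigh(np.cov((p[:,:2]-c).T)); q=(p[:,:2]-c)@V; lo,hi=np.percentile(q,1,axis=0),np.percentile(q,99,axis=0); c2=c+V@((lo+hi)/2)
                                                                      ~~~~~~~~~~~~~^^^^^^^^^^^^
IndexError: index -1 is out of bounds for axis 0 with size 0
```

Now the grasp, with the TCP at z 28 so the tips clear the slot ribs later.

```bash
python3 -m creep '[{"jaw":-0.1,"xyz":[1,2,60],"angular":[0,0,-0.009]},{"jaw":-0.1,"xyz":[1,2,120],"angular":[0,0,-0.009]},{"jaw":-0.1,"xyz":[1,2,160],"angular":[0,0,-0.009]},{"jaw":-0.1,"xyz":[1,2,173],"angular":[0,0,-0.009]},{"jaw":-0.1,"xyz":[1,2,173],"angular":[0,0,-0.009]},{"jaw":-1,"xyz":[1,2,173],"angular":[0,0,-0.009]},{"jaw":-1,"xyz":[1,2,173],"angular":[0,0,-0.009]},{"jaw":-1,"xyz":[1,2,173],"angular":[0,0,-0.009]},{"jaw":-1,"xyz":[1,2,173],"angular":[0,0,-0.009]}]'
python3 -m creep '[{"jaw":-1,"xyz":[0,0,-40],"angular":[0,0,0]},{"jaw":-1,"xyz":[0,0,-80],"angular":[0,0,0]},{"jaw":-1,"xyz":[0,0,-120],"angular":[0,0,0]},{"jaw":-1,"xyz":[0,0,-120],"angular":[0,0,0]}]'
python3 -c "
from h import *
plan([*slot(4),130],np.pi+YAW)"
```

```text
clock: 32.48
eef_pos: [573.0, 311.9, 30.9]
tool_rot: [3.139, 0.003, -2.942]
force: [-0.3, -0.1, 7.1]
width: 14.3
gripper_force: 59.8
clock: 32.98
eef_pos: [573.8, 312.3, 152.6]
tool_rot: [3.138, 0.006, -2.942]
force: [-0.1, 0.2, -1.7]
width: 14.3
gripper_force: 59.0
xyz [111.9, -225.0, 21.1] ang [0.005, 0.006, 0.298] q7 1.83
```

```bash
python3 -m creep '[{"jaw":-1,"xyz":[28,-56,0],"angular":[0,0,0.1]},{"jaw":-1,"xyz":[55,-110,0],"angular":[0,0,0.2]},{"jaw":-1,"xyz":[85,-165,0],"angular":[0,0,0.298]},{"jaw":-1,"xyz":[112,-215,10],"angular":[0.005,0.006,0.298]},{"jaw":-1,"xyz":[112,-225,21],"angular":[0.005,0.006,0.298]},{"jaw":-1,"xyz":[112,-225,21],"angular":[0.005,0.006,0.298]},{"jaw":-1,"xyz":[112,-225,21],"angular":[0.005,0.006,0.298]}]'
cat > held.py <<'E'
from h import *
import sys
st(); im,d=viewer.get_image('wrist'); P,u,v=pts('wrist',d); s=ctrl.read_state()
q=Ro.from_euler('xyz',s['tool_rot']).inv().apply(P-s['eef_pos']); k2=(abs(q[:,1])<13)&(abs(q[:,0])>13)&(abs(q[:,0])<75)&(abs(q[:,2]-10)<25)
print(k2.sum(),np.percentile(q[k2],[1,5,50,95,99],axis=0).round(1).tolist()); plan([*slot(int(sys.argv[1])),36],np.pi+YAW)
E
python3 held.py 4
```

```text
clock: 33.85
eef_pos: [506.6, 70.7, 126.9]
tool_rot: [-3.138, -0.007, 3.045]
force: [0.0, 0.6, -1.7]
width: 14.3
gripper_force: 59.0
{'clock': 33.85, 'qpos': [-0.67, 0.76, 0.76, 2.02, -0.82, 0.71, 2.09], 'eef_pos': [506.61, 70.68, 126.85], 'tool_rot': [-3.14, -0.01, 3.05], 'force': [0.03, 0.56, -1.65], 'width': 14.31, 'gripper_force': 59.03}
5554 [[-50.0, -7.8, 9.2], [-43.3, -6.6, 9.8], [18.6, -0.1, 12.3], [49.9, 7.0, 16.8], [55.4, 8.1, 18.2]]
xyz [-2.9, -0.5, 91.0] ang [-0.004, -0.006, 0.003] q7 2.09
```

```bash
python3 -m creep '[{"jaw":-1,"xyz":[-5,-1,40],"angular":[0,-0.006,0]},{"jaw":-1,"xyz":[-5,-1,70],"angular":[0,-0.006,0]},{"jaw":-1,"xyz":[-5,-1,87],"angular":[0,-0.006,0]},{"jaw":-1,"xyz":[-5,-1,92],"angular":[0,-0.006,0]},{"jaw":-1,"xyz":[-5,-1,92],"angular":[0,-0.006,0]}]'
```

```text
clock: 34.52
eef_pos: [511.0, 67.9, 35.5]
tool_rot: [-3.138, 0.0, 3.044]
force: [-0.2, 0.1, -2.0]
width: 14.3
gripper_force: 59.1
```

```bash
python3 -m creep '[{"jaw":-1,"xyz":[0,1.5,1],"angular":[0,0,0]},{"jaw":-1,"xyz":[0,1.5,1],"angular":[0,0,0]},{"jaw":-0.5,"xyz":[0,1.5,1],"angular":[0,0,0]},{"jaw":-0.4,"xyz":[0,1.5,1],"angular":[0,0,0]},{"jaw":-0.3,"xyz":[0,1.5,1],"angular":[0,0,0]},{"jaw":-0.3,"xyz":[0,1.5,-50],"angular":[0,0,0]},{"jaw":0.2,"xyz":[0,1.5,-110],"angular":[0,0,0]},{"jaw":0.2,"xyz":[0,1.5,-170],"angular":[0,0,0]},{"jaw":0.2,"xyz":[0,1.5,-230],"angular":[0,0,0]},{"jaw":0.2,"xyz":[0,1.5,-230],"angular":[0,0,0]}]'
python3 - <<'E'
from h import *
st(); save('wrist','r2.png'); noz('wrist'); plan([437,320,200],-0.11)
E
```

```text
clock: 35.78
eef_pos: [513.3, 69.1, 269.2]
tool_rot: [-3.139, 0.008, 3.043]
force: [0.5, -0.6, -0.0]
width: 51.3
gripper_force: 0.0
{'clock': 35.78, 'qpos': [-0.81, 0.59, 0.98, 1.88, -0.58, 0.98, 1.9], 'eef_pos': [513.34, 69.13, 269.24], 'tool_rot': [-3.14, 0.01, 3.04], 'force': [0.54, -0.59, -0.04], 'width': 51.27, 'gripper_force': 0.0}
noz 0.91 [134. 170.] mid [491.7 -67.1] [ 23. 107.] ang 3.054 z 24.8 [118. 113. 107.]
noz 0.71 [526.  67.] mid [433.2 318.3] [ 19. 108.] ang 3.019 z 21.0 [138. 130. 120.]
noz 0.54 [512. 325.] mid [710.9 300.2] [117.  41.] ang 2.285 z 58.9 [44. 45. 19.]
xyz [97.1, 241.8, 63.5] ang [-0.004, -0.002, 0.012] q7 1.9
```

View pics/r2.png

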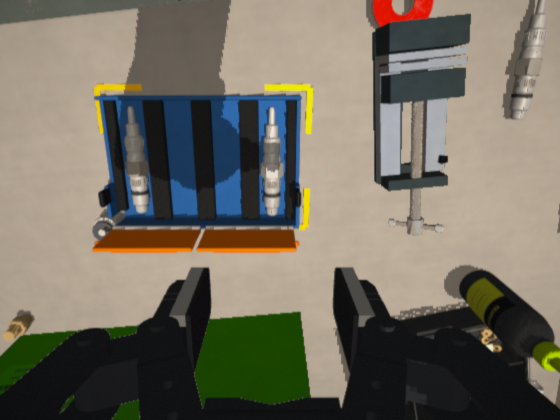

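Slots 1 and 4 are filled, with holders at (135,160) and (272,160). The third holder is at (527,60), near the front left.

```bash
python3 -m creep '[{"jaw":0.2,"xyz":[25,60,0],"angular":[0,0,0.012]},{"jaw":0.2,"xyz":[50,120,0],"angular":[0,0,0.012]},{"jaw":0.2,"xyz":[75,180,30],"angular":[0,0,0.012]},{"jaw":0.2,"xyz":[97,235,63],"angular":[0,0,0.012]},{"jaw":0.2,"xyz":[97,242,63],"angular":[0,0,0.012]},{"jaw":0.2,"xyz":[97,242,63],"angular":[0,0,0.012]},{"jaw":0.2,"xyz":[97,242,63],"angular":[0,0,0.012]}]'
python3 - <<'E'
from h import *
st(); viewer.get_image('wrist')
for r in silhouettes('wrist','nozzle_3'):
    ys,xs=np.nonzero(r['pixels'])
    if r['score']<.3 or abs(xs.mean()-271)>60: continue
    print(round(r['score'],2),xs.min(),ys.min(),xs.max(),ys.max())
    c,a=blob(xs.min()-6,ys.min()-6,xs.max()+6,ys.max()+6); plan([*c,28],a)
E
```

```text
clock: 36.8
eef_pos: [439.3, 317.3, 201.5]
tool_rot: [-3.136, 0.001, 3.028]
force: [0.0, -0.2, 0.4]
width: 51.3
gripper_force: 0.0
{'clock': 36.8, 'qpos': [-1.25, 0.72, 0.94, 1.89, -0.73, 0.92, 1.5], 'eef_pos': [439.34, 317.32, 201.54], 'tool_rot': [-3.14, 0.0, 3.03], 'force': [0.03, -0.23, 0.4], 'width': 51.27, 'gripper_force': 0.0}
0.73 262 114 290 240
2227 mid [435.8 321.7] ext [ 20.5 104.3] ang 3.029 z [13.2 19.  23.1]
xyz [4.0, 4.0, 173.9] ang [-0.004, 0.001, -0.001] q7 1.5
```

```bash
python3 -m creep '[{"jaw":-0.1,"xyz":[4,4,60],"angular":[0,0,0]},{"jaw":-0.1,"xyz":[4,4,120],"angular":[0,0,0]},{"jaw":-0.1,"xyz":[4,4,160],"angular":[0,0,0]},{"jaw":-0.1,"xyz":[4,4,173],"angular":[0,0,0]},{"jaw":-0.1,"xyz":[4,4,173],"angular":[0,0,0]},{"jaw":-1,"xyz":[4,4,173],"angular":[0,0,0]},{"jaw":-1,"xyz":[4,4,173],"angular":[0,0,0]},{"jaw":-1,"xyz":[4,4,173],"angular":[0,0,0]},{"jaw":-1,"xyz":[4,4,173],"angular":[0,0,0]}]'
python3 -m creep '[{"jaw":-1,"xyz":[0,0,-40],"angular":[0,0,0]},{"jaw":-1,"xyz":[0,0,-80],"angular":[0,0,0]},{"jaw":-1,"xyz":[0,0,-120],"angular":[0,0,0]},{"jaw":-1,"xyz":[0,0,-120],"angular":[0,0,0]}]'
python3 -c "
from h import *
plan([*slot(2),130],np.pi+YAW)"
```

```text
clock: 38.08
eef_pos: [435.7, 323.6, 30.0]
tool_rot: [-3.139, 0.003, 3.031]
force: [-0.1, -1.1, 7.5]
width: 14.0
gripper_force: 59.2
clock: 38.58
eef_pos: [436.3, 325.0, 151.6]
tool_rot: [3.141, 0.005, 3.031]
force: [0.4, 0.1, -1.3]
width: 14.0
gripper_force: 59.3
xyz [-101.2, -339.8, 21.9] ang [0.0, 0.005, -0.011] q7 1.55
```

```bash
python3 -m creep '[{"jaw":-1,"xyz":[-18,-58,0],"angular":[0,0,0]},{"jaw":-1,"xyz":[-36,-116,0],"angular":[0,0,0]},{"jaw":-1,"xyz":[-54,-174,0],"angular":[0,0,0]},{"jaw":-1,"xyz":[-72,-232,0],"angular":[0,0.005,-0.011]},{"jaw":-1,"xyz":[-90,-290,10],"angular":[0,0.005,-0.011]},{"jaw":-1,"xyz":[-101,-340,22],"angular":[0,0.005,-0.011]},{"jaw":-1,"xyz":[-101,-340,22],"angular":[0,0.005,-0.011]},{"jaw":-1,"xyz":[-101,-340,22],"angular":[0,0.005,-0.011]}]'
python3 held.py 2
```

```text
clock: 39.58
eef_pos: [496.7, -24.7, 127.1]
tool_rot: [-3.138, -0.007, 3.041]
force: [-0.0, -0.1, -1.2]
width: 14.2
gripper_force: 59.4
{'clock': 39.58, 'qpos': [-0.48, 0.73, 0.73, 2.06, -0.8, 0.67, 2.27], 'eef_pos': [496.71, -24.68, 127.09], 'tool_rot': [-3.14, -0.01, 3.04], 'force': [-0.04, -0.13, -1.21], 'width': 14.22, 'gripper_force': 59.36}
5533 [[-52.3, -8.1, 8.2], [-45.6, -6.8, 9.0], [17.1, 0.3, 11.7], [47.8, 7.1, 16.1], [53.1, 8.4, 17.5]]
xyz [-3.3, 0.6, 91.2] ang [-0.003, -0.007, 0.001] q7 2.27
```

```bash
python3 -m creep '[{"jaw":-1,"xyz":[-3,1.5,40],"angular":[0,-0.006,0]},{"jaw":-1,"xyz":[-3,1.5,70],"angular":[0,-0.006,0]},{"jaw":-1,"xyz":[-3,1.5,87],"angular":[0,-0.006,0]},{"jaw":-1,"xyz":[-3,1.5,92],"angular":[0,-0.006,0]},{"jaw":-1,"xyz":[-3,1.5,92],"angular":[0,-0.006,0]}]'
python3 -c "
from h import *
plan([*slot(2),34.5],np.pi+YAW)"
```

```text
clock: 40.25
eef_pos: [500.1, -23.5, 35.7]
tool_rot: [-3.137, 0.001, 3.044]
force: [-0.2, 0.2, -1.0]
width: 14.4
gripper_force: 59.3
xyz [0.4, -0.4, 1.2] ang [-0.004, 0.001, 0.001] q7 2.43
```

```bash
python3 -m creep '[{"jaw":-1,"xyz":[0,-0.4,1.5],"angular":[0,0,0]},{"jaw":-1,"xyz":[0,-0.4,1.5],"angular":[0,0,0]},{"jaw":-0.5,"xyz":[0,-0.4,1.5],"angular":[0,0,0]},{"jaw":-0.4,"xyz":[0,-0.4,1.5],"angular":[0,0,0]},{"jaw":-0.3,"xyz":[0,-0.4,1.5],"angular":[0,0,0]},{"jaw":-0.3,"xyz":[0,-0.4,-50],"angular":[0,0,0]},{"jaw":-0.3,"xyz":[0,0,-110],"angular":[0,0,0]},{"jaw":-1,"xyz":[20,20,-170],"angular":[0,0,0]},{"jaw":-1,"xyz":[40,20,-230],"angular":[0,0,0]},{"jaw":-1,"xyz":[40,20,-260],"angular":[0,0,0]},{"jaw":-1,"xyz":[40,20,-260],"angular":[0,0,0]}]'
cat > tf.py <<'E'
from h import *
im,d=viewer.get_image('wrist'); P,u,v=pts('wrist',d); h=cv2.cvtColor(im,cv2.COLOR_RGB2HSV)[v,u]
c,s=np.cos(YAW),np.sin(YAW); q=P[:,:2]-POST; t=np.c_[c*q[:,0]+s*q[:,1],-s*q[:,0]+c*q[:,1]]
inn=(t[:,0]>-126)&(t[:,0]<-6)&(h[:,1]<80)&(P[:,2]>16)&(P[:,2]<35)
for i in range(4):
    k=inn&(abs(t[:,1]-33.5-47*i)<13)&(h[:,2]>50)
    if k.sum()>50:
        a=np.polyfit(t[k,0],P[k,2],1); print('slot',i+1,k.sum(),'x',np.percentile(t[k,0],[1,99]).round(1),'y',np.percentile(t[k,1],[2,98]).round(1),'z98',np.percentile(P[k,2],98).round(1))
k=(h[:,0]>3)&(h[:,0]<20)&(h[:,1]>140)&(P[:,2]>28)&(t[:,0]>-60)&(t[:,0]<40)
for a,b in((12,102),(106,196)):
    w=k&(t[:,1]>a)&(t[:,1]<b); print('cover',w.sum(),'x',np.percentile(t[w,0],[2,98]).round(1),'z',np.percentile(P[w,2],[2,98]).round(1))
E
python3 tf.py; python3 ang.py; python3 - <<'E'
from h import *
noz('top'); st(); c,s=np.cos(YAW),np.sin(YAW); plan([*(POST+[c*32-s*57,s*32+c*57]),130],np.pi+YAW)
E
```

```text
clock: 41.62
eef_pos: [463.2, 0.6, 297.6]
tool_rot: [-3.139, 0.006, 3.043]
force: [-0.0, -0.2, -1.1]
width: 0.1
gripper_force: 0.0
slot 1 1187 x [-119.3  -17.6] y [28.1 44.9] z98 25.6
slot 2 1218 x [-118.4  -14.5] y [71.4 88.9] z98 25.5
slot 4 1212 x [-118.3  -14.7] y [165.  182.1] z98 25.6
cover 1588 x [-4.9 -0.4] z [40.7 84.6]
cover 1691 x [-5.1 -0.7] z [41.  84.7]
tray front top edge z24 (array([9.83797017e-02, 4.33325147e+02]), 148)
marks near outer edge (array([9.84522355e-02, 4.26434748e+02]), 59) 29 30
noz 0.78 [253. 212.] mid [501.3 -65.2] [89. 20.] ang 3.047 z 30.6 [177. 170. 158.]
noz 0.65 [426. 216.] mid [ 503.5 -553.8] [89. 18.] ang 0.997 z 26.9 [ 41. 179. 162.]
noz 0.64 [234. 222.] mid [500.2 -22.3] [18. 98.] ang 3.032 z 28.4 [171. 173. 175.]
{'clock': 41.82, 'qpos': [-0.78, 0.47, 1.04, 1.98, -0.49, 0.97, 1.97], 'eef_pos': [461.36, 0.79, 294.33], 'tool_rot': [-3.14, -0.0, 3.04], 'force': [0.39, -0.29, 0.44], 'width': -0.24, 'gripper_force': 0.0}
xyz [-138.8, -43.3, 164.3] ang [-0.005, -0.002, -0.001] q7 1.97
```

All three holders lie in slots 1, 2 and 4 at equal heights, and the tray angle is unchanged. Next are the covers, starting with the right one: I come from behind and follow its arc.

```bash
python3 -m creep '[{"jaw":-1,"xyz":[-58,-20,20],"angular":[0,0,0]},{"jaw":-1,"xyz":[-110,-35,40],"angular":[0,0,0]},{"jaw":-1,"xyz":[-139,-43,60],"angular":[0,0,0]},{"jaw":-1,"xyz":[-139,-43,110],"angular":[0,0,0]},{"jaw":-1,"xyz":[-139,-43,164],"angular":[0,0,0]},{"jaw":-1,"xyz":[-139,-43,200],"angular":[0,0,0]},{"jaw":-1,"xyz":[-139,-43,204],"angular":[0,0,0]},{"jaw":-1,"xyz":[-139,-43,204],"angular":[0,0,0]}]'
cat > tp.py <<'E'
from h import *
s=ctrl.read_state(); c,w=np.cos(YAW),np.sin(YAW); q=s['eef_pos'][:2]-POST
print('tcp in tray',np.round([c*q[0]+w*q[1],-w*q[0]+c*q[1],s['eef_pos'][2]],1),'F',np.round(s['force'],1),'rot',np.round(s['tool_rot'],3))
E
python3 tp.py
```

```text
clock: 42.82
eef_pos: [596.2, -57.7, 91.8]
tool_rot: [-3.136, 0.0, 3.041]
force: [0.2, 0.7, -0.6]
width: 0.2
gripper_force: 0.0
tcp in tray [33.5 56.4 91.8] F [ 0.2  0.7 -0.6] rot [-3.136  0.     3.041]
```

```bash
python3 -m creep '[{"jaw":-1,"xyz":[12,0,0],"angular":[0,0,0]},{"jaw":-1,"xyz":[21,0,-1],"angular":[0,0,0]},{"jaw":-1,"xyz":[28,0,-3],"angular":[0,0,0]},{"jaw":-1,"xyz":[34,0,-4],"angular":[0,0,0]},{"jaw":-1,"xyz":[40,0,-2],"angular":[0,0,0]},{"jaw":-1,"xyz":[46,0,0],"angular":[0,0,0]},{"jaw":-1,"xyz":[51,0,4],"angular":[0,0,0]},{"jaw":-1,"xyz":[55,0,8],"angular":[0,0,0]},{"jaw":-1,"xyz":[59,0,13],"angular":[0,0,0]},{"jaw":-1,"xyz":[63,0,19],"angular":[0,0,0]},{"jaw":-1,"xyz":[64,0,19],"angular":[0,0,0]}]'; python3 tp.py; python3 tf.py | grep cover
```

```text
clock: 44.2
eef_pos: [532.2, -50.7, 72.2]
tool_rot: [-3.137, 0.0, 3.041]
force: [0.8, -0.5, 0.7]
width: -0.4
gripper_force: 0.6
tcp in tray [-30.9  57.   72.2] F [ 0.8 -0.5  0.7] rot [-3.137  0.     3.041]
cover 9355 x [-45.7  -6.3] z [42.6 59.6]
cover 9654 x [-3.5 -0.5] z [43.  86.2]
```

```bash
python3 -m creep '[{"jaw":-1,"xyz":[3,0,5],"angular":[0,0,0]},{"jaw":-1,"xyz":[6,0,9],"angular":[0,0,0]},{"jaw":-1,"xyz":[9,0,11],"angular":[0,0,0]},{"jaw":-1,"xyz":[9,0,11],"angular":[0,0,0]}]' | grep -E "eef|^force"
for i in 1 2 3; do python3 -m creep '[{"jaw":-1,"xyz":[0,0,1.5],"angular":[0,0,0]},{"jaw":-1,"xyz":[0,0,1.5],"angular":[0,0,0]}]' | grep -E "eef|^force"; done; python3 tf.py | grep cover
```

```text
eef_pos: [522.4, -49.7, 61.2]
force: [1.0, 0.4, -0.1]
eef_pos: [523.4, -49.9, 60.0]
force: [-0.6, 0.7, -0.9]
eef_pos: [523.5, -49.9, 58.6]
force: [-0.2, -0.4, -0.3]
eef_pos: [523.5, -49.9, 57.2]
force: [0.1, 0.2, 1.1]
cover 8645 x [-49.3 -18.9] z [38.3 44.7]
cover 4747 x [-3.9 -1.6] z [42.3 73.6]
```

```bash
for i in 1 2 3 4; do python3 -m creep '[{"jaw":-1,"xyz":[0,0,1],"angular":[0,0,0]},{"jaw":-1,"xyz":[0,0,1],"angular":[0,0,0]}]' | grep -E "eef|^force"; done; python3 tf.py | grep cover
```

```text
eef_pos: [523.5, -49.9, 56.7]
force: [-2.0, 0.1, 6.8]
eef_pos: [523.5, -49.9, 56.3]
force: [-3.2, 1.3, 12.7]
eef_pos: [523.5, -50.0, 55.8]
force: [-4.1, 1.3, 20.1]
eef_pos: [523.5, -50.0, 55.4]
force: [-6.2, 2.4, 25.5]
cover 8707 x [-49.2 -19.6] z [36.3 43.1]
cover 4489 x [-4.  -1.7] z [42.1 72.2]
```

```bash
python3 -m creep '[{"jaw":-1,"xyz":[0,0,-40],"angular":[0,0,0]},{"jaw":-1,"xyz":[0,0,-100],"angular":[0,0,0]},{"jaw":-1,"xyz":[0,0,-150],"angular":[0,0,0]},{"jaw":-1,"xyz":[0,0,-150],"angular":[0,0,0]},{"jaw":-1,"xyz":[0,0,-150],"angular":[0,0,0]}]' | grep eef; python3 tf.py; python3 -c "
from h import *
c,s=np.cos(YAW),np.sin(YAW); plan([*(POST+[c*33.5-s*151,s*33.5+c*151]),92],np.pi+YAW)"
```

```text
eef_pos: [523.1, -48.5, 202.7]
slot 1 1686 x [-119.3  -47.6] y [26.7 45. ] z98 26.7
slot 2 1683 x [-117.9  -47.7] y [69.7 89. ] z98 26.9
slot 4 2428 x [-117.9  -13.7] y [163.9 180.8] z98 26.7
cover 5897 x [-49.3  -6.5] z [38.6 43.8]
cover 3490 x [-3.9  2.5] z [42.5 86. ]
xyz [-74.2, 93.3, 109.6] ang [-0.004, -0.001, -0.0] q7 2.19
```

The right cover holds shut, level at about z 39. The left one is next, done the same way.

```bash
python3 -m creep '[{"jaw":-1,"xyz":[-40,47,0],"angular":[0,0,0]},{"jaw":-1,"xyz":[-74,93,0],"angular":[0,0,0]},{"jaw":-1,"xyz":[-74,93,0],"angular":[0,0,0]},{"jaw":-1,"xyz":[-74,93,55],"angular":[0,0,0]},{"jaw":-1,"xyz":[-74,93,105],"angular":[0,0,0]},{"jaw":-1,"xyz":[-74,93,110],"angular":[0,0,0]},{"jaw":-1,"xyz":[-74,93,110],"angular":[0,0,0]}]' | grep eef; python3 tp.py
```

```text
eef_pos: [606.4, 34.3, 93.3]
tcp in tray [ 34.5 149.   93.3] F [0.7 0.4 0.8] rot [-3.136e+00  1.000e-03  3.041e+00]
```

```bash
python3 -m creep '[{"jaw":-1,"xyz":[12,2,1],"angular":[0,0,0]},{"jaw":-1,"xyz":[22,2,0],"angular":[0,0,0]},{"jaw":-1,"xyz":[29,2,-2],"angular":[0,0,0]},{"jaw":-1,"xyz":[35,2,-3],"angular":[0,0,0]},{"jaw":-1,"xyz":[41,2,-1],"angular":[0,0,0]},{"jaw":-1,"xyz":[47,2,1],"angular":[0,0,0]},{"jaw":-1,"xyz":[52,2,5],"angular":[0,0,0]},{"jaw":-1,"xyz":[56,2,9],"angular":[0,0,0]},{"jaw":-1,"xyz":[60,2,14],"angular":[0,0,0]},{"jaw":-1,"xyz":[64,2,20],"angular":[0,0,0]},{"jaw":-1,"xyz":[65,2,20],"angular":[0,0,0]}]'|grep -E "eef|^force"; python3 tp.py; python3 tf.py | grep cover
python3 -m creep '[{"jaw":-1,"xyz":[3,0,5],"angular":[0,0,0]},{"jaw":-1,"xyz":[6,0,9],"angular":[0,0,0]},{"jaw":-1,"xyz":[9,0,11],"angular":[0,0,0]},{"jaw":-1,"xyz":[9,0,11],"angular":[0,0,0]}]' | grep -E "eef|^force"
```

```text
eef_pos: [541.7, 43.8, 72.3]
force: [1.6, -0.2, -0.2]
tcp in tray [-30.8 152.   72.3] F [ 1.6 -0.2 -0.2] rot [-3.137  0.     3.042]
cover 14224 x [-48.6  -5.3] z [39.6 44.5]
cover 10588 x [-45.6  -5.5] z [42.3 59.6]
eef_pos: [531.7, 44.9, 61.2]
force: [-1.0, -0.1, 1.2]
```

```bash
for i in 1 2 3 4 5; do python3 -m creep '[{"jaw":-1,"xyz":[0,0,1.5],"angular":[0,0,0]},{"jaw":-1,"xyz":[0,0,1.5],"angular":[0,0,0]}]' | grep -E "eef|^force"; done
python3 tf.py | grep cover
```

```text
eef_pos: [532.6, 44.8, 60.0]
force: [0.3, -1.1, -0.4]
eef_pos: [532.9, 44.6, 58.6]
force: [0.2, 0.2, -0.5]
eef_pos: [532.9, 44.7, 57.2]
force: [0.2, 0.2, 1.6]
eef_pos: [532.9, 44.7, 56.5]
force: [-2.2, 1.2, 10.8]
eef_pos: [532.9, 44.6, 55.9]
force: [-4.3, 0.7, 18.0]
cover 13723 x [-48.8  -5.7] z [39.4 44.2]
cover 9026 x [-49.5 -19.2] z [36.8 46.2]
```

```bash
python3 -m creep '[{"jaw":-1,"xyz":[0,0,1],"angular":[0,0,0]},{"jaw":-1,"xyz":[0,0,1],"angular":[0,0,0]},{"jaw":-1,"xyz":[0,0,-40],"angular":[0,0,0]},{"jaw":-1,"xyz":[30,0,-100],"angular":[0,0,0]},{"jaw":-1,"xyz":[60,-20,-150],"angular":[0,0,0]},{"jaw":-1,"xyz":[90,-40,-210],"angular":[0,0,0]},{"jaw":-1,"xyz":[100,-40,-260],"angular":[0,0,0]},{"jaw":-1,"xyz":[100,-40,-260],"angular":[0,0,0]},{"jaw":-1,"xyz":[100,-40,-260],"angular":[0,0,0]}]'
python3 tf.py; python3 ang.py; python3 -c "
from h import *
save('wrist','fin.png')
noz('top')"
```

```text
clock: 52.5
eef_pos: [429.2, 16.7, 314.0]
tool_rot: [-3.138, 0.0, 3.043]
force: [-2.0, 0.4, -1.5]
width: -0.1
gripper_force: 0.0
slot 1 704 x [-117.9  -45.6] y [30.  46.1] z98 26.8
slot 2 797 x [-118.2  -45.4] y [70.4 89.4] z98 26.6
slot 4 787 x [-118.3  -45.8] y [163.5 182.3] z98 26.8
cover 2475 x [-49.   -6.8] z [38.6 43.8]
cover 2268 x [-49.2  -7.8] z [38.6 43.8]
tray front top edge z24 (array([9.83375544e-02, 4.33010483e+02]), 144)
marks near outer edge (array([9.49643720e-02, 4.26791753e+02]), 54) 22 34
noz 0.69 [253. 222.] mid [478.9 -60.8] [20. 69.] ang 3.028 z 29.2 [171. 164. 153.]
noz 0.59 [425. 218.] mid [ 502.7 -558.3] [102.  23.] ang 1.01 z 27.9 [ 62. 178. 161.]
noz 0.51 [237. 219.] mid [485.2 -22.9] [68. 20.] ang 3.029 z 28.3 [182. 174. 162.]
```

View pics/fin.png

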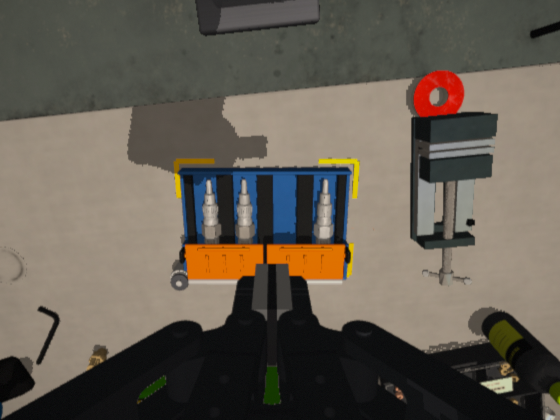

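The tray is square in its marks, with holders in slots 1, 2 and 4. Both covers lie level and shut at (225,262) and (305,262). The bottle and fitting still stand where they were.

```bash
python3 -c "
from cell import ctrl
print(ctrl.finish_job())"
```

```text
the job is handed in; nothing more can be done
None
```

The job is handed in after about 53 s of robot time: the tray stands square in the yellow marks, the three nozzle holders found on the bench lie flat in slots 1, 2 and 4, both covers are latched shut, and the bottle and fitting were left alone.

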